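# Load the two sloping assembly nests

## Robot

A 7-joint arm with a two-finger parallel gripper is mounted at the origin on the work surface. World frame = base frame: x ahead of the robot, y to its left, z up, the work surface at z = 0. Lengths are in mm, angles in rad, forces in N, time in s.
With the tool pointing down it reaches from about 400 to 875 mm from the base axis. Payload 4.4 kg.
Tool frame: the origin (TCP) lies at the very end of the fingers, on their centre line; the grasp point (between the pads) lies 19 mm behind it (ctrl.grasp_offset is the distance from the TCP to the grasp point, in mm); z points along the fingers, y is the line along which they close (so a half turn about z gives the same grasp; the last joint's range is limited). The gripper opens to 85 mm and grips with 20 to 120 N. Pads are 22 mm wide; open, the fingers measure 114 mm over their backs; the gripper's body (76 mm by 85 mm) begins 54 mm behind the grasp point. The pads swing forward as they close: fully open they stand 13 mm farther back than shut.
Start: joints at [1.069, 0.628, 0.038, 1.517, -0.027, 0.996, -0.02], TCP at [274.417, -589.248, 210.813] pointing down, gripper open.
Joint ranges: [-3.06, 3.06], [-0.37, 2.12], [-1.25, 1.32], [0.18, 2.47], [-1.1, 4.24], [0.23, 1.98], [-2.94, 2.94]. Speed limits (rad/s): [2.57, 2.57, 3.14, 3.14, 3.14, 3.14, 3.14].

## Interface

Orientations are given as [roll, pitch, yaw] about the fixed x, y, z axes, in that order (R = Rz(yaw) Ry(pitch) Rx(roll)).
In Python, from cell import status, cams, ctrl gives the robot as it stands.
- The arm moves only by the tool move_arm, never from a script. Its argument "plan" is a list of rows, each a list of 3 entries, a list of its own where there are three numbers: the shift along the world's x, y, z in mm, then the turn, a rotation vector about the world's x, y, z in degrees, then the opening, from 0 (shut) to 1 (fully open). In form: [[[x, y, z], [wx, wy, wz], gripper], ...]. A call has 1 to 10 rows; each row shifts and turns the commanded pose from where the row before left it; what a row does not reach is not made up. A row lasts 1/8 s, in which the tool goes at most 62.5 mm and 10.7 degrees, less where a joint would pass 70% of its speed; a pose out of reach is approached as far as the arm can. A call with a gripper value outside its range is refused whole. The fingers move at their own pace and stop on an object; the grip force is fixed at half the most. Time passes only in rows, so rows that do not move let the fingers close. It gives the time, the measured TCP pose, the force, the opening and the grip force at its end, in the units of the state.
- status.read_state(): the state, without advancing time (a new reading comes with each control period).
- cams.get_image(name): name is "scene" or "top"; returns the picture (384x512x3 uint8, blue, green, red); there is no depth.
- cams.camera_params(name): a dict with "K" (3x3 intrinsics, pixels), "pose" (4x4, takes a point from camera to world coordinates). Camera axes: x right, y down, z forward; pixel columns grow to the right and rows downward; lengths in mm; the calibration is good to about 2 mm. A picture is of the moment at which its call begins. camera_params takes no time and is no camera call.
- ctrl.finish_job(): hands the job in; it is judged then, once.
The state is a dict: "clock": time; "qpos": joint angles; "qd": joint speeds; "tau": joint torques, N m; "eef_pos": TCP position; "tool_rot": TCP orientation; "force": force on the tool from outside, world axes, zero at the start; "torque": the same for the moment, N m; "width": finger opening in mm; "gripper_force": force on a finger pad.
Only numpy, scipy, OpenCV 4.12 (cv2) and the standard library are available. Lean on these libraries where they do the work, as an engineer would, in place of code of your own. Each camera call takes 0.05 s, during which the arm holds its last target. There are 200 camera calls.

## Task

Load the two sloping blue nests: seat the white pulsation chamber cap in the round pocket, and the square steel plate in the square pocket, pushing the orange sprung gate back up the slope with the plate so that the gate springs shut over its edge. Both must lie fully home on the pocket floors, stub and boss outward, let go of, and everything else on the counter stays standing where it is.

Things in the scene. Friction and masses are not known exactly. Their poses are not given: they have to be found in the camera images.
- cap_centre (a point): White plastic cap, loose, lying flange down: a round flange 60 mm in diameter and 8 mm thick with a central round stub 22 mm in diameter standing 30 mm above it (38 mm high in all, about 60 g). This point is on its axis, 19 mm above its underside; z points along the stub.
- plate_centre (a point): Square steel plate, loose, lying plate down: 54 x 54 x 8 mm with a central square boss 22 x 22 mm, sides parallel to the plate's, standing 30 mm above it (38 mm high in all, about 200 g). This point is on its axis, 19 mm above its underside; z points along the boss, x and y square to the plate's sides. Any quarter turn fits.
- round_pocket_floor (a point): Centre of the pocket floor in a fixed blue block whose face slopes 30 degrees, lower toward the robot; 56 mm above the counter. x points up the slope, y across, z out of the face. Pocket 63 mm in diameter, 8 mm deep, 2 mm chamfer. Block: x -48 to +62, y -50 to +50 mm.
- square_pocket_floor (a point): Centre of the pocket floor in a fixed blue block whose face slopes 30 degrees, lower toward the robot; 56 mm above the counter. x points up the slope, y across, z out of the face. Pocket 57 mm wide (y), 8 mm deep, 2 mm chamfer; lower wall at x = -28.5 mm, upper end closed by the gate, face at +28.5 mm when shut (3 mm play each way). Block: x -45 to +79, y -50 to +50 mm.
- gate (a joint): Orange gate sliding up the slope (pocket +x) against a spring: 0 m shut, 0.014 m fully pushed back. It takes about 3.5 N to start and 0.15 N per mm more, and springs shut by itself.
- gate_lip (a point): Middle of the nose of the gate's lip: 50 mm wide (y), overhanging the pocket by 6 mm (nose at pocket x = +22.5 mm when shut), 9.5 to 17.5 mm above the pocket floor, so 1.5 mm above a seated plate. The nose is square: the plate's edge must push it back before the plate goes down. Axes as the square pocket's.
- mouthpiece_centre (a point): Black rubber mouthpiece, bystander, a standing ring 50 mm in diameter and 32 mm high; point at its centre.
- spacer_centre (a point): Stainless spacer ring, bystander, 50 mm in diameter, 12 mm high; point at its centre.
- plug_centre (a point): Green drain plug, bystander, 42 mm in diameter, 34 mm high; point at its centre.
- oil_centre (a point): Yellow oil bottle, bystander, 44 mm in diameter, 120 mm tall, standing between the nests; point at its centre.
- spanner_centre (a point): Spanner, bystander, 150 mm long, lying flat left of the nests; point at its middle, x along its length.
- jar_centre (a point): Jar, bystander, 60 mm in diameter, 70 mm tall, standing right of the nests; point at its centre.
Things that resemble listed ones, but are neither listed nor needed, are in the scene too. What is shaped like the part that bears round_pocket_floor but purple or yellow is not meant.

How it is judged:
By the outcome, as a careful person would: the job done as asked, in the order asked, and still so for the second after the job is handed in, with the robot touching nothing.
It also fails if it takes over 54 s, if anything falls off the work surface, if the arm or the gripper's body presses on something with over 40 N, if the wrist force passes 120 N, or if a joint passes its speed limit or range.

## Working session

There is one attempt and no reset: what is moved stays moved. The work goes in short steps, Python scripts to look and compute and a tool call to move; the robot and the scene stay as the last step left them, time stands still between calls to the robot, and variables do not carry over. Pictures are saved under pics/ and viewed, at most 10 in all, crops included, and the job is handed in when it is done.

Besides the shell and the picture viewer there is one more tool, called after ">>>" as name(argument=value, ...), one argument or row to a line, values as JSON. move_arm: Moves the arm, as the interface text tells. Its arguments: {"type":"object","properties":{"plan":{"type":"array","items":{"type":"array"}}},"required":["plan"]}

```bash
mkdir -p pics; ls
python3 - <<'E'
from cell import status,cams,ctrl
import cv2,numpy as np
np.set_printoptions(precision=4,suppress=True)
for n in("scene","top"):
    cv2.imwrite(f"pics/{n}0.png",cams.get_image(n)); p=cams.camera_params(n); print(n,p["K"],p["pose"])
s=status.read_state();print(s)
print(ctrl.grasp_offset)
E
```

```text
pics
scene [[478.522    0.     246.6523]
 [  0.     478.522  200.5207]
 [  0.       0.       1.    ]] [[  -0.6661    0.5738   -0.4765 1068.4955]
 [   0.7458    0.5178   -0.4191  470.7855]
 [   0.0063   -0.6345   -0.7729  968.851 ]
 [   0.        0.        0.        1.    ]]
top [[360.7961   0.     260.7076]
 [  0.     360.7961 187.3643]
 [  0.       0.       1.    ]] [[  -0.0001   -0.9802    0.1978  307.9465]
 [  -0.9999   -0.0027   -0.0137   16.4841]
 [   0.014    -0.1978   -0.9801 1177.8385]
 [   0.        0.        0.        1.    ]]
{'clock': 0.1, 'qpos': array([ 1.0692,  0.6292,  0.0385,  1.5183, -0.027 ,  0.9963, -0.02  ]), 'qd': array([ 0.0007, -0.0033,  0.0002, -0.0022, -0.0008, -0.001 ,  0.0002]), 'tau': array([  0.004 , -56.4523,   1.2308, -19.3967,   0.0113,   0.0055,
         0.    ]), 'eef_pos': array([ 274.1559, -588.6998,  209.9922]), 'tool_rot': array([-3.1399,  0.    ,  0.4358]), 'force': array([ 0.0755,  0.1983, -0.1162]), 'torque': array([-0.036 , -0.0536, -0.0044]), 'gripper_force': 0.0, 'width': 85.55614729613038}
18.700000000000003
```

View pics/scene0.png

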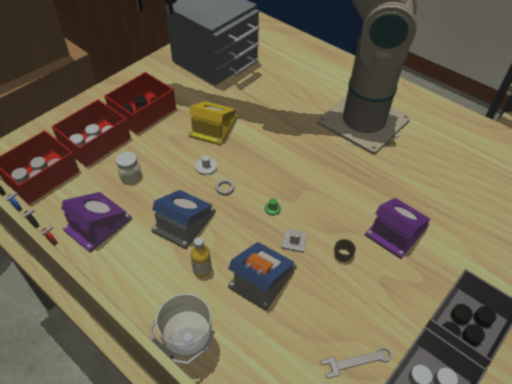

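View pics/top0.png

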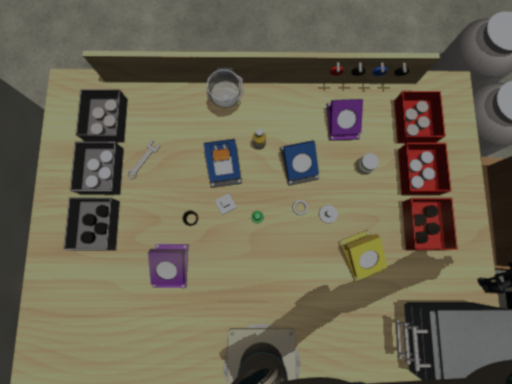

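Run:
```python
import cv2
t=cv2.imread("pics/top0.png");s=cv2.imread("pics/scene0.png")
cv2.imwrite("pics/tc.png",cv2.resize(t[125:245,190:350],None,fx=5,fy=5,interpolation=cv2.INTER_CUBIC))
cv2.imwrite("pics/sc.png",cv2.resize(s[150:310,148:318],None,fx=3.75,fy=3.75,interpolation=cv2.INTER_CUBIC))
```

```text
(no output)
```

View pics/tc.png

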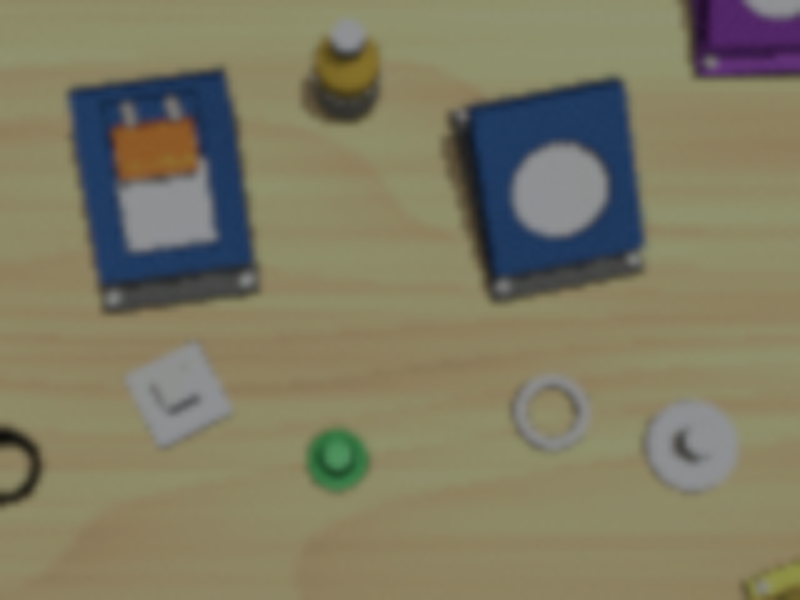

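View pics/sc.png

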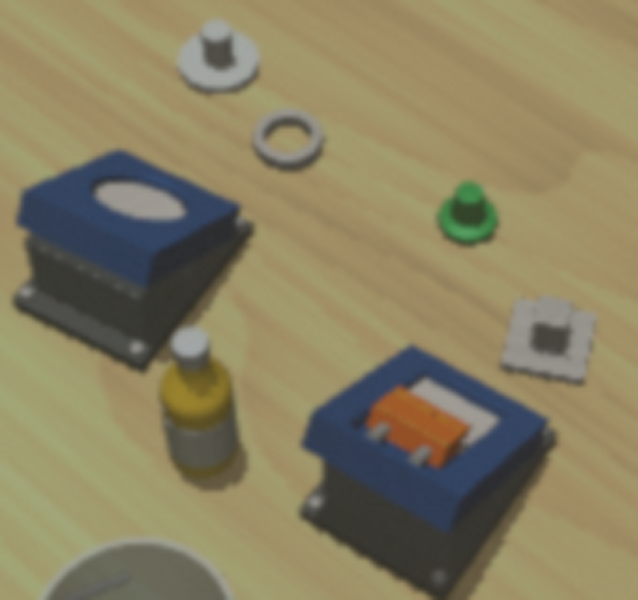

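```bash
cat > h.py <<'E'
import cv2,numpy as np
from cell import status,cams,ctrl
np.set_printoptions(precision=1,suppress=True)
def cast(cam,uv,z):
    p=cams.camera_params(cam);uv=np.atleast_2d(uv).astype(float);z=np.broadcast_to(z,len(uv))
    d=np.c_[uv,np.ones(len(uv))]@np.linalg.inv(p["K"]).T@p["pose"][:3,:3].T
    o=p["pose"][:3,3];return o+d*((z-o[2])/d[:,2])[:,None]
F=4
def blob(img,roi,f):
    "largest contour in full-image pixels; roi x0,y0,x1,y1; f(hsv)->mask"
    x0,y0,x1,y1=roi
    c=cv2.resize(img[y0:y1,x0:x1],None,fx=F,fy=F,interpolation=cv2.INTER_CUBIC)
    m=f(cv2.cvtColor(c,cv2.COLOR_BGR2HSV).astype(int)).astype(np.uint8)
    cs,_=cv2.findContours(m,cv2.RETR_EXTERNAL,cv2.CHAIN_APPROX_NONE)
    k=max(cs,key=cv2.contourArea)[:,0]
    return (k+.5)/F-.5+np.array([x0,y0])
def quad(k):
    k=cv2.convexHull(k.astype(np.float32))
    for e in np.linspace(.01,.15,60):
        q=cv2.approxPolyDP(k,e*cv2.arcLength(k,True),True)
        if len(q)==4: break
    q=q[:,0]
    # refine: fit lines to the contour points of each side
    L=[]
    pts=k[:,0]
    return q
def linequad(k):
    q=quad(k);L=[]
    for i in range(4):
        a,b=q[i],q[(i+1)%4];d=b-a;n=np.array([-d[1],d[0]])/np.hypot(*d);t=(k-a)@d/(d@d)
        s=k[(abs((k-a)@n)<1.2)&(t>.15)&(t<.85)].astype(np.float32)
        vx,vy,x,y=cv2.fitLine(s,cv2.DIST_HUBER,0,.01,.01).ravel();L.append(np.cross([x,y,1],[x+vx,y+vy,1]))
    c=[np.cross(L[i-1],L[i]) for i in range(4)]
    return np.array([p[:2]/p[2] for p in c])
E
python3 - <<'E'
from h import *
t=cv2.imread("pics/top0.png");s=cv2.imread("pics/scene0.png")
blue=lambda h:(h[...,0]>100)&(h[...,0]<125)&(h[...,1]>110)&(h[...,2]>40)
grey=lambda h:(h[...,1]<50)&(h[...,2]>90)
for n,ro,rs,lo,hi in(("sq",(200,135,245,190),(222,238,300,306),-45,79),("rd",(278,138,322,187),(148,185,216,245),-48,62)):
    for cam,img,r in(("top",t,ro),("scene",s,rs)):
        k=blob(img,r,blue)
        q=linequad(k)
        zl,zh=[56+x*.5+8*.866 for x in(lo,hi)]
        P=cast(cam,q,60);o=np.argsort(P[:,0]);q=q[o]
        P=np.r_[cast(cam,q[:2],zl),cast(cam,q[2:],zh)]
        P[:2]=P[:2][np.argsort(-P[:2,1])];P[2:]=P[2:][np.argsort(-P[2:,1])]
        l=P[:2].mean(0);h=P[2:].mean(0);u=(P[2]+P[3]-P[0]-P[1])/2;w=(P[0]+P[2]-P[1]-P[3])/2
        c=l+(h-l)*(-lo)/(hi-lo)
        yaw=np.arctan2(u[1],u[0]);yaw2=np.arctan2(-w[0],w[1])
        c=c-8*np.array([-.5*np.cos(yaw2),-.5*np.sin(yaw2),.866])
        print(n,cam,"corners",q.tolist(),"\n len",np.linalg.norm(u),np.linalg.norm(w),"yaw",np.degrees([yaw,yaw2]),"floor",c)
for cam,img,rp,rc in(("top",t,(212,190,240,218),(316,202,341,227)),("scene",s,(278,226,312,255),(192,152,220,178))):
    k=blob(img,rp,grey);q=linequad(k);P=cast(cam,q,8 if cam=="top" else 8);e=np.roll(P,-1,0)-P
    print("plate",cam,P.mean(0),np.linalg.norm(e,axis=1),np.degrees(np.arctan2(e[:,1],e[:,0]))%90)
    k=blob(img,rc,grey);P=cast(cam,k,8)[:,:2].astype(np.float32);print("cap",cam,cv2.minEnclosingCircle(P),cv2.fitEllipse(P))
E
```

```text
sq top corners [[210.36991197224035, 181.4168983681716], [239.51457716430838, 177.15623209184724], [203.6336204136547, 143.2924300681731], [234.19668638084775, 139.2927330292237]] 
 len 124.93325727234998 95.23691722595966 yaw [8.3 8.4] floor [606.7 122.2  56. ]
sq scene corners [[292.1146303443888, 262.02198422651566], [257.4196950273081, 243.15778820558313], [268.89224085284457, 283.08401793889436], [233.11034517221682, 259.8427131352726]] 
 len 121.05703075377915 93.19278565053973 yaw [9.  6.7] floor [609.8 124.7  56. ]
rd top corners [[288.16247350096563, 180.23569320981468], [317.6605167014311, 173.98475087575048], [282.7471914148935, 146.90517298299883], [313.43460456050633, 140.75603775216516]] 
 len 111.28512632794249 98.97469104113783 yaw [12.  12.2] floor [ 617.3 -126.9   56. ]
rd scene corners [[208.95692664646947, 204.94193644551163], [179.36061820338347, 191.0075673547726], [157.03474133877026, 200.52458942493192], [181.0961262213828, 221.10997923052304]] 
 len 111.62614111297371 87.67194180933912 yaw [12.1  4.7] floor [ 623.2 -128.6   56. ]
plate top [489.9 116.3   8. ] [56.  56.3 56.2 55.8] [28.1 27.4 27.5 27.2]
cap top ((457.7040710449219, -219.95303344726562), 32.47487258911133) ((457.1273498535156, -219.88478088378906), (61.99717712402344, 63.33637619018555), 21.597265243530273)
plate scene [492.1 118.6   8. ] [52.8 55.1 53.3 56.2] [27.3 28.1 28.5 27.6]
cap scene ((454.2689208984375, -220.53912353515625), 37.27730178833008) ((456.6242980957031, -219.07794189453125), (58.70684051513672, 71.03755950927734), 138.97596740722656)
```

>>> move_arm(
  plan=[
    [[14,28,0],[0,0,-1.6],0.55],
    [[23,47,0],[0,0,-1.6],0.55],
    [[23,47,0],[0,0,-1.6],0.55],
    [[23,47,0],[0,0,-1.6],0.55],
    [[23,47,0],[0,0,-1.6],0.55],
    [[23,47,-10],[0,0,-1.6],0.55],
    [[23,47,-25],[0,0,-1.6],0.55],
    [[18,37,-30],[0,0,-1.6],0.55],
    [[13,23,-25],[0,0,0],0.55],
    [[0,0,0],[0,0,0],0.55],
  ],
)

```text
clock: 1.35
eef_pos: [457.0, -216.2, 119.1]
tool_rot: [-3.138, 0.003, 0.217]
force: [-0.1, -0.3, -0.8]
width: 47.1
gripper_force: 0.0
```

>>> move_arm(
  plan=[
    [[0,0,-25],[0,0,0],0.55],
    [[0,0,-25],[0,0,0],0.55],
    [[0,0,-10],[0,0,0],0.55],
    [[0,0,0],[0,0,0],0.55],
  ],
)

```text
clock: 1.85
eef_pos: [457.0, -220.2, 60.9]
tool_rot: [3.141, 0.001, 0.211]
force: [-0.4, 0.2, 0.1]
width: 46.8
gripper_force: 0.0
```

Run:
```python
from h import *
s=cams.get_image("scene");t=cams.get_image("top");cv2.imwrite("pics/s1.png",s);cv2.imwrite("pics/t1.png",t)
r=status.read_state();print(r["eef_pos"],r["tool_rot"])
a=cv2.resize(s[90:190,160:260],(500,500),interpolation=cv2.INTER_CUBIC)
cv2.imwrite("pics/c1.png",a)
```

```text
[ 457.8 -220.1   61.7] [ 3.1 -0.   0.2]
```

View pics/c1.png

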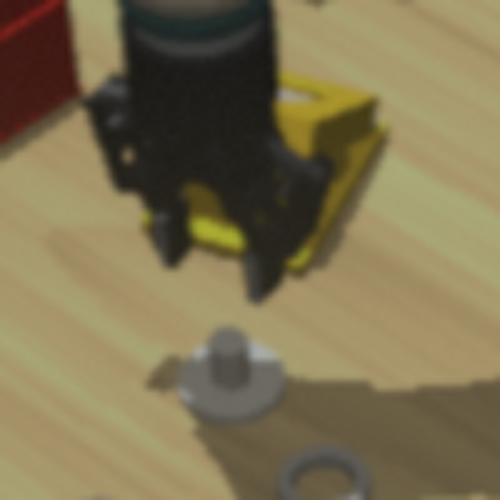

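>>> move_arm(
  plan=[
    [[0,0,-20],[0,0,0],0.55],
    [[0,0,-18],[0,0,0],0.55],
    [[0,0,-9.5],[0,0,0],0.55],
    [[0,0,0],[0,0,0],0.4],
    [[0,0,0],[0,0,0],0.1],
    [[0,0,0],[0,0,0],0.1],
    [[0,0,0],[0,0,0],0.1],
    [[0,0,0],[0,0,0],0.1],
  ],
)

```text
clock: 2.95
eef_pos: [457.9, -219.5, 14.3]
tool_rot: [3.141, -0.001, 0.212]
force: [-0.7, -0.4, 6.8]
width: 17.1
gripper_force: 58.6
```

>>> move_arm(
  plan=[
    [[0,0,10],[0,0,0],0.1],
    [[0,0,30],[0,0,0],0.1],
    [[0,0,50],[0,0,0],0.1],
    [[0,0,50],[0,0,0],0.1],
    [[0,0,25],[0,0,0],0.1],
    [[0,0,0],[0,0,0],0.1],
  ],
)

```text
clock: 3.7
eef_pos: [458.8, -219.8, 180.8]
tool_rot: [3.139, -0.004, 0.212]
force: [-0.8, 0.9, -0.6]
width: 17.0
gripper_force: 58.7
```

Run:
```python
from h import *
s=cams.get_image("scene");cv2.imwrite("pics/s2.png",s)
r=status.read_state();print(r["eef_pos"],r["tool_rot"],r["width"],r["force"],r["torque"])
cv2.imwrite("pics/c2.png",cv2.resize(s[60:180,150:270],(480,480),interpolation=cv2.INTER_CUBIC))
```

```text
[ 457.7 -219.3  179.3] [ 3.1 -0.   0.2] 16.88320137072359 [-0.2  0.  -1.5] [ 0.  0. -0.]
```

View pics/c2.png

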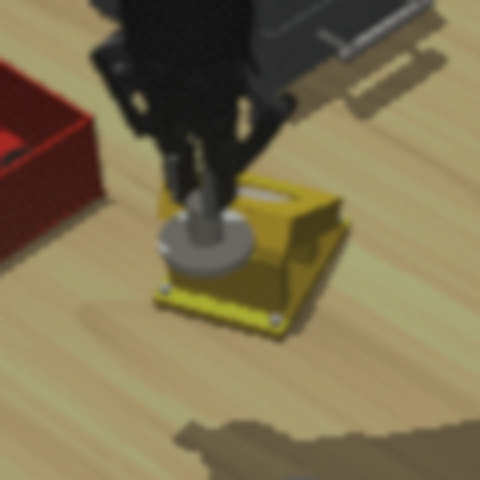

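Run:
```python
from h import *
s=cv2.imread("pics/s2.png");r=status.read_state();print(r["eef_pos"])
k=blob(s,(183,105,218,130),lambda h:(h[...,1]<60)&(h[...,2]>70))
print(k.min(0),k.max(0));e=cv2.fitEllipse(k.astype(np.float32));print(e)
k=k[k[:,1]>119];
for z in(160,167,174,181):
    P=cast("scene",k,z)[:,:2]
    A=np.c_[2*P,np.ones(len(P))];x=np.linalg.lstsq(A,(P**2).sum(1),rcond=None)[0];print(z,x[:2],np.sqrt(x[2]+x[0]**2+x[1]**2))
t=cams.get_image("top");cv2.imwrite("pics/t2.png",t)
cv2.imwrite("pics/c3.png",np.hstack([cv2.resize(t[180:240,300:360],(390,390),interpolation=cv2.INTER_CUBIC),cv2.resize(s[90:150,175:235],(390,390),interpolation=cv2.INTER_CUBIC)]))
```

```text
[ 457.7 -219.3  179.3]
[188.9 107.4] [212.1 128.1]
((200.59983825683594, 119.32562255859375), (19.01218605041504, 22.543855667114258), 99.64173126220703)
160 [ 451.5 -228.7] 29.238435208488042
167 [ 456.9 -222.7] 28.98539842890037
174 [ 462.2 -216.6] 28.732361649310068
181 [ 467.6 -210.6] 28.479324869714244
```

View pics/c3.png

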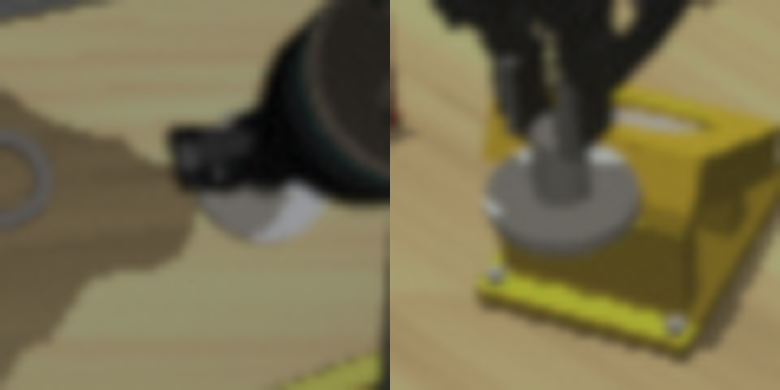

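>>> move_arm(
  plan=[
    [[9,6.5,0],[0,0,0],0.1],
    [[19,14,0],[1.05,-4.89,0],0.1],
    [[19,14,-4],[1.05,-4.89,0],0.1],
    [[19,14,-8],[1.05,-4.89,0],0.1],
    [[19,14,-10],[1.05,-4.89,0],0.1],
    [[19,14,-10],[1.05,-4.89,0],0.1],
    [[10.2,6,-9.3],[1.05,-4.89,0],0.1],
    [[0,0,0],[0,0,0],0.1],
    [[0,0,0],[0,0,0],0.1],
  ],
)

```text
clock: 4.92
eef_pos: [554.7, -141.3, 151.3]
tool_rot: [-3.11, -0.417, 0.214]
force: [0.5, 0.4, -0.6]
width: 17.3
gripper_force: 58.7
```

```bash
cat >> h.py <<'E'
from scipy.spatial.transform import Rotation as Ro
NEST={"rd":(np.array([617.3,-126.9,56]),12.1),"sq":(np.array([606.7,122.2,56]),8.35)}
def frame(n):
    c,y=NEST[n];return c,(Ro.from_euler("z",y,degrees=True)*Ro.from_euler("y",-30,degrees=True)).as_matrix()
def rep(n,k=6):
    E=[];
    for i in range(k):
        r=status.read_state();E.append(r["eef_pos"])
    c,R=frame(n);T=Ro.from_euler("xyz",r["tool_rot"]).as_matrix()
    want=R@np.diag([1,-1,-1.])
    print("clock",r["clock"],"tcp",E[-1],"in pocket",R.T@(E[-1]-c),"rot err world deg",np.degrees(Ro.from_matrix(want@T.T).as_rotvec()),"F pocket",R.T@r["force"],"w",r["width"])
E
python3 - <<'E'
from h import *
rep("rd");print(frame("rd")[1].T)
s=cams.get_image("scene");t=cams.get_image("top");cv2.imwrite("pics/s3.png",s);cv2.imwrite("pics/t3.png",t)
cv2.imwrite("pics/c4.png",np.hstack([cv2.resize(t[130:210,260:340],(390,390),interpolation=cv2.INTER_CUBIC),cv2.resize(s[150:250,140:240],(390,390),interpolation=cv2.INTER_CUBIC)]))
E
```

```text
clock 4.925 tcp [ 554.7 -141.3  151.3] in pocket [ -8.   -1.  114.6] rot err world deg [-0.3 -6.3 -1. ] F pocket [ 0.2  0.3 -0.8] w 17.310434958867816
[[ 0.8  0.2  0.5]
 [-0.2  1.  -0. ]
 [-0.5 -0.1  0.9]]
```

View pics/c4.png

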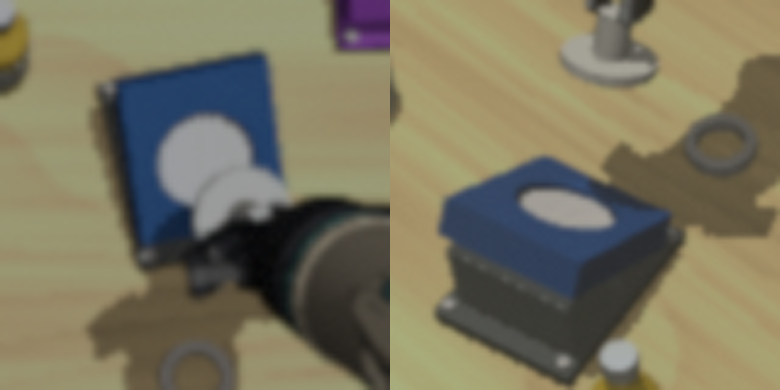

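>>> move_arm(
  plan=[
    [[3,1,-4],[-0.06,-1.3,-0.2],0.1],
    [[9,2.2,-12],[-0.06,-1.3,-0.2],0.1],
    [[9,2.2,-13],[-0.06,-1.3,-0.2],0.1],
    [[9,2.2,-13],[-0.06,-1.3,-0.2],0.1],
    [[8,1.7,-11],[-0.06,-1.1,-0.2],0.1],
    [[3.3,0.6,-4.5],[0,0,0],0.1],
    [[0,0,0],[0,0,0],0.1],
    [[0,0,0],[0,0,0],0.1],
  ],
)

```text
clock: 6.02
eef_pos: [611.1, -147.5, 128.9]
tool_rot: [-3.102, -0.466, 0.212]
force: [0.2, 0.2, -1.2]
width: 17.2
gripper_force: 58.7
```

Run:
```python
from h import *
rep("rd")
```

```text
clock 6.025 tcp [ 611.1 -147.5  128.9] in pocket [ 27.5 -18.8  68.3] rot err world deg [-1.3 -3.7 -1.1] F pocket [-0.4  0.1 -1.2] w 17.150046250130824
```

Run:
```python
from h import *
np.set_printoptions(precision=3,suppress=True)
r=status.read_state();print(r["qpos"],r["qd"])
```

```text
[ 0.437  0.6   -0.122  2.059 -1.099  0.233  0.048] [ 0.    -0.006 -0.001 -0.     0.001 -0.001  0.001]
```

>>> move_arm(
  plan=[
    [[0,0,0],[0,0,0],0.1],
  ],
)

```text
clock: 6.15
eef_pos: [611.2, -147.6, 129.1]
tool_rot: [-3.102, -0.466, 0.212]
force: [0.4, -0.0, -0.8]
width: 17.0
gripper_force: 58.7
```

```bash
cat > kin.py <<'E'
import numpy as np,itertools
from scipy.spatial.transform import Rotation as Ro
from scipy.optimize import least_squares
D=[([1.0692,.6292,.0385,1.5183,-.027,.9963,-.02],[274.2,-588.9,210.4],[-3.1399,0,.4358])]
def chain(q,s,p):
    d1,d3,d5,d7,a3,a5,a6=p
    R=Ro.identity();P=np.zeros(3)
    for ax,i,off in(("z",0,(0,0,d1)),("y",1,(0,0,0)),("z",2,(a3,0,d3)),("y",3,(a5,0,0)),("z",4,(0,0,d5)),("y",5,(a6,0,0)),("z",6,(0,0,d7))):
        R=R*Ro.from_euler(ax,s[i]*q[i]);P=P+R.apply(off)
    return P,R
E
python3 - <<'E'
from kin import *
from h import status
r=status.read_state();D.append((r["qpos"],r["eef_pos"],r["tool_rot"]));print([np.round(v,4).tolist() for v in D[-1]])
for s in itertools.product([1,-1],repeat=4):
    S=[s[0],1,s[1],1,s[2],1,s[3]]
    Rs=[chain(q,S,np.zeros(7))[1].inv()*Ro.from_euler("xyz",e) for q,_,e in D]
    err=(Rs[0].inv()*Rs[1]).magnitude()
    if err<.1: print(S,err,np.degrees(Rs[0].as_rotvec()))
E
```

```text
[[0.4376, 0.5992, -0.1215, 2.0584, -1.0993, 0.2333, 0.0483], [611.2198, -147.6447, 129.1441], [-3.1025, -0.4662, 0.2116]]
[-1, 1, -1, 1, -1, 1, -1] 6.835007915787093e-05 [-0.  0. 90.]
```

>>> move_arm(
  plan=[
    [[-20,0,25],[0,4,0],0.1],
    [[-30,0,25],[0,4,0],0.1],
    [[-30,0,20],[0,4,0],0.1],
    [[0,0,0],[0,0,0],0.1],
    [[0,0,0],[0,0,0],0.1],
  ],
)

```text
clock: 6.78
eef_pos: [531.8, -147.0, 198.6]
tool_rot: [-3.057, -0.262, 0.196]
force: [0.5, 1.3, -1.1]
width: 17.0
gripper_force: 58.8
```

```bash
cat >> kin.py <<'E'
D.append(([0.4376, 0.5992, -0.1215, 2.0584, -1.0993, 0.2333, 0.0483], [611.2198, -147.6447, 129.1441], [-3.1025, -0.4662, 0.2116]))
S=[-1,1,-1,1,-1,1,-1]
def fit(D):
    f=lambda p:np.concatenate([chain(q,S,p)[0]-e for q,e,_ in D])
    return least_squares(f,[340,400,400,250,0,0,80])
E
python3 - <<'E'
from kin import *
from h import status
r=status.read_state();D.append((r["qpos"],r["eef_pos"],r["tool_rot"]));print([np.round(v,4).tolist() for v in D[-1]])
o=fit(D);print(o.x.round(1),o.fun.round(1),np.linalg.svd(o.jac)[1].round(2))
E
```

```text
[[0.0847, 0.4581, 0.3881, 2.0015, -0.6722, 0.6541, -0.4115], [531.8007, -146.9599, 198.571], [-3.0567, -0.262, 0.1961]]
[386.9 500.5 368.  380.2   7.4  -4.2 -37.9] [23.4 12.7 -0.4 -5.4  2.1  3.   7.7 -0.  -2.6] [3.4 2.8 1.  0.4 0.3 0.2 0.1]
```

>>> move_arm(
  plan=[
    [[-10,-30,10],[7,5,0],0.1],
    [[-10,-30,10],[7,5,0],0.1],
    [[0,0,0],[7,5,0],0.1],
    [[0,0,0],[0,0,0],0.1],
  ],
)

```text
clock: 7.28
eef_pos: [511.5, -209.8, 215.3]
tool_rot: [-2.647, -0.057, 0.126]
force: [-0.2, 0.7, -0.7]
width: 17.4
gripper_force: 58.9
```

Run:
```python
from h import status
import numpy as np
r=status.read_state();print([np.round(r[k],4).tolist() for k in("qpos","eef_pos","tool_rot","qd")])
```

```text
[[0.3751, 0.6921, 0.3869, 1.584, -0.621, 1.3365, -0.4258], [511.5467, -209.8293, 215.3311], [-2.6469, -0.0569, 0.1261], [-0.0537, -0.0727, -0.0074, 0.0795, -0.0004, -0.0358, 0.008]]
```

>>> move_arm(
  plan=[
    [[0,30,0],[-10,-5,0],0.1],
    [[20,40,10],[-10,-5,0],0.1],
    [[20,40,0],[-10,-5,0],0.1],
    [[0,30,0],[-10,-5,0],0.1],
    [[0,0,0],[0,0,0],0.1],
  ],
)

```text
clock: 7.9
eef_pos: [545.5, -70.9, 223.9]
tool_rot: [2.978, -0.236, 0.249]
force: [1.2, -0.1, -0.5]
width: 17.3
gripper_force: 59.1
```

Run:
```python
from h import status
import numpy as np
r=status.read_state();print([np.round(r[k],4).tolist() for k in("qpos","eef_pos","tool_rot","qd")])
```

```text
[[-0.4487, 0.4076, 0.6355, 2.0665, -0.3641, 0.4843, -0.927], [545.4867, -70.9034, 223.9341], [2.9777, -0.2364, 0.2489], [0.1683, 0.0064, 0.0428, -0.0563, -0.0113, 0.0185, 0.0472]]
```

```bash
cat >> kin.py <<'E'
D+=[([0.0847, 0.4581, 0.3881, 2.0015, -0.6722, 0.6541, -0.4115], [531.8007, -146.9599, 198.571], [-3.0567, -0.262, 0.1961]),
([0.3751, 0.6921, 0.3869, 1.584, -0.621, 1.3365, -0.4258], [511.5467, -209.8293, 215.3311], [-2.6469, -0.0569, 0.1261]),
([-0.4487, 0.4076, 0.6355, 2.0665, -0.3641, 0.4843, -0.927], [545.4867, -70.9034, 223.9341], [2.9777, -0.2364, 0.2489])]
AX="zyzyzyz"
def fk(q,p):
    # p: d1,d3,d5,d7, x1,x3,x4,x5,x6, y1,y3,y5
    d1,d3,d5,d7,x1,x3,x4,x5,x6,y1,y3,y5=p
    off=[(x1,y1,d1),(0,0,0),(x3,y3,d3),(x4,0,0),(x5,y5,d5),(x6,0,0),(0,0,d7)]
    R=Ro.identity();P=np.zeros(3)
    for i in range(7): R=R*Ro.from_euler(AX[i],S[i]*q[i]);P=P+R.apply(off[i])
    return P,R*Ro.from_euler("z",90,degrees=True)
P0=np.array([340,400,400,250]+[0]*8)
def fit2(D,w=.003):
    f=lambda p:np.concatenate([fk(q,p)[0]-e for q,e,_ in D]+[w*(p-P0)*np.r_[.1,.1,.1,.1,np.ones(8)]])
    return least_squares(f,P0)
E
python3 - <<'E'
from kin import *
o=fit2(D);print(o.x.round(1),o.fun[:15].round(1),np.linalg.svd(o.jac)[1].round(3))
E
```

```text
[ 3.365e+02  5.580e+02  3.823e+02  3.700e+02  4.000e-01 -5.000e-01
 -9.000e-01  4.000e-01 -4.000e-01 -1.110e+01 -1.630e+01 -7.000e-01] [-0.   0.  -0.  -0.   0.  -0.   0.  -0.  -0.1  0.   0.   0.  -0.   0.
  0.1] [4.803 4.395 3.891 0.855 0.78  0.668 0.5   0.467 0.397 0.211 0.131 0.059]
```

```bash
cat >> kin.py <<'E'
PF=fit2(D).x
LO=np.array([-3.06,-.37,-1.25,.18,-1.1,.23,-2.94]);HI=np.array([3.06,2.12,1.32,2.47,4.24,1.98,2.94])
def ik(pos,R,q0,m=.04):
    f=lambda q:(lambda a:np.r_[(a[0]-pos)/100,(R.inv()*a[1]).as_rotvec(),1e-4*(q-q0)])(fk(q,PF))
    o=least_squares(f,np.clip(q0,LO+m+.01,HI-m-.01),bounds=(LO+m,HI-m));return o.x,np.linalg.norm(f(o.x)[:6])
E
python3 - <<'E'
from kin import *
from h import frame
rng=np.random.default_rng(0)
np.set_printoptions(precision=2,suppress=True)
for n in("rd","sq"):
    c,R=frame(n)
    for h in(13.5,60):
        sol=[]
        for yaw in(0,90,180,270):
            T=Ro.from_matrix(R@np.diag([1,-1,-1.]))*Ro.from_euler("z",yaw,degrees=True)
            for k in range(25):
                q,e=ik(c+R[:,2]*h,T,rng.uniform(LO,HI))
                if e<.003: sol.append((min(np.min((q-LO)[1:]),np.min((HI-q)[1:])),yaw,q))
        sol.sort(key=lambda s:-s[0]);print(n,h,len(sol))
        for y in(0,90,180,270):
            for s in [s for s in sol if s[1]==y][:3]: print(round(s[0],2),s[1],s[2])
E
```

```text
rd 13.5 55
0.15 0 [ 0.98  1.   -1.1   2.16  1.91  0.59 -2.77]
0.09 0 [ 1.01  1.04 -1.16  2.16  1.89  0.65 -2.74]
0.04 0 [ 1.02  1.07 -1.21  2.16  1.87  0.7  -2.71]
0.18 90 [ 0.88  0.89 -0.89  2.16  2.03  0.41  1.76]
0.15 90 [ 0.98  1.01 -1.1   2.16  1.91  0.6   1.94]
0.05 90 [ 1.02  1.07 -1.2   2.16  1.87  0.69  2.  ]
0.19 180 [ 0.89  0.9  -0.9   2.16  2.03  0.42  0.2 ]
0.17 180 [ 0.87  0.88 -0.87  2.17  2.05  0.4   0.17]
0.14 180 [ 0.85  0.87 -0.84  2.17  2.09  0.37  0.12]
0.25 270 [ 0.93  0.93 -0.98  2.16  1.97  0.48 -1.3 ]
0.09 270 [ 0.81  0.84 -0.77  2.17  2.17  0.32 -1.55]
0.05 270 [ 1.02  1.07 -1.2   2.16  1.87  0.7  -1.14]
rd 60 46
0.04 0 [ 0.38  0.62 -0.05  2.21  4.19  0.27  1.04]
0.04 0 [ 0.36  0.62 -0.04  2.21  4.2   0.28  1.02]
0.04 0 [ 0.38  0.62 -0.06  2.21  4.18  0.27  1.04]
0.18 90 [ 0.97  0.83 -0.99  2.2   1.85  0.41  1.92]
0.04 90 [ 0.38  0.62 -0.05  2.21  4.18  0.27 -0.53]
0.04 90 [ 0.87  0.75 -0.81  2.2   2.    0.27  1.74]
0.19 180 [ 1.01  0.86 -1.06  2.2   1.81  0.47  0.4 ]
0.04 180 [ 1.07  0.95 -1.21  2.19  1.77  0.62  0.48]
0.04 180 [ 1.07  0.95 -1.21  2.19  1.7
[... 747 characters left out ...]
0.72 -2.06]
0.21 270 [ 0.36  0.95 -1.04  2.25  2.    0.88 -1.93]
sq 60 64
0.17 0 [-0.    0.62 -0.42  2.3   2.29  0.41  2.33]
0.15 0 [-0.73  0.7   0.66  2.32  3.97  0.45  0.55]
0.13 0 [-0.61  0.65  0.47  2.32  3.74  0.36  0.79]
0.18 90 [ 0.35  0.79 -0.98  2.29  1.94  0.76  1.18]
0.17 90 [ 0.22  0.7  -0.75  2.3   2.04  0.59  1.04]
0.15 90 [-0.7   0.68  0.6   2.32  3.9   0.42 -0.95]
0.18 180 [ 0.36  0.8  -1.    2.29  1.93  0.77 -0.38]
0.18 180 [ 0.35  0.8  -0.99  2.29  1.94  0.76 -0.39]
0.18 180 [ 0.31  0.76 -0.92  2.29  1.97  0.71 -0.43]
0.18 270 [ 0.38  0.83 -1.05  2.29  1.92  0.81 -1.93]
0.18 270 [ 0.36  0.81 -1.01  2.29  1.93  0.78 -1.95]
0.18 270 [ 0.35  0.79 -0.99  2.29  1.94  0.76 -1.96]
```

```bash
cat >> kin.py <<'E'
def jac(q):
    a=fk(q,PF);J=np.zeros((6,7))
    for i in range(7):
        d=q.copy();d[i]+=1e-5;b=fk(d,PF);J[:3,i]=(b[0]-a[0])/1e-5/1000;J[3:,i]=(b[1]*a[1].inv()).as_rotvec()/1e-5
    return J,a
def sim(q,pos,R,n=40,home=None,kn=0):
    "min-norm (plus optional posture) tracking of a straight pose move"
    q=np.array(q,float);_,a=jac(q);p0=a[0];w=(R*a[1].inv()).as_rotvec()
    for t in np.linspace(0,1,n+1)[1:]:
        for _ in range(2):
            J,a=jac(q);Rt=Ro.from_rotvec(w*t)*fk0(q0:=None,R0=(Ro.from_rotvec(-w)*R))
            e=np.r_[(p0+(pos-p0)*t-a[0])/1000,(Rt*a[1].inv()).as_rotvec()]
            Ji=np.linalg.pinv(J,rcond=1e-3);dq=Ji@e
            if home is not None: dq+=kn*(np.eye(7)-Ji@J)@(home-q)
            q=np.clip(q+dq,LO,HI)
    return q
def fk0(_,R0): return R0
E
python3 - <<'E'
from kin import *
np.set_printoptions(precision=2,suppress=True)
for i in range(1,4):
    q,e,r=map(np.array,D[i+1]);print("true",q)
    for home,kn in((None,0),((LO+HI)/2,.02),(np.array(D[0][0]),.02),((LO+HI)/2,.1),(np.array(D[0][0]),.1)):
        print(kn,sim(D[i][0],e,Ro.from_euler("xyz",r),home=home,kn=kn))
E
```

```text
true [ 0.08  0.46  0.39  2.   -0.67  0.65 -0.41]
0 [ 0.11  0.45  0.35  2.   -0.65  0.64 -0.44]
0.02 [ 0.49  0.44 -0.19  1.99 -0.24  0.55 -0.84]
0.02 [ 0.32  0.43  0.05  2.   -0.43  0.58 -0.65]
0.1 [ 0.61  0.45 -0.35  1.99 -0.09  0.54 -0.98]
0.1 [ 0.4   0.43 -0.06  1.99 -0.35  0.56 -0.73]
true [ 0.38  0.69  0.39  1.58 -0.62  1.34 -0.43]
0 [ 0.38  0.69  0.38  1.58 -0.62  1.33 -0.43]
0.02 [ 0.64  0.66 -0.07  1.58 -0.39  1.23 -0.66]
0.02 [ 0.6   0.66  0.    1.58 -0.43  1.24 -0.62]
0.1 [ 0.73  0.67 -0.22  1.57 -0.3   1.2  -0.74]
0.1 [ 0.65  0.66 -0.09  1.58 -0.37  1.22 -0.67]
true [-0.45  0.41  0.64  2.07 -0.36  0.48 -0.93]
0 [-0.45  0.41  0.63  2.07 -0.36  0.48 -0.93]
0.02 [-0.14  0.35  0.2   2.06  0.05  0.46 -1.34]
0.02 [-0.21  0.36  0.29  2.06 -0.03  0.46 -1.26]
0.1 [-0.02  0.35  0.04  2.06  0.18  0.47 -1.47]
0.1 [-0.15  0.35  0.22  2.06  0.03  0.46 -1.33]
```

```bash
cat >> kin.py <<'E'
def rows_from(qs):
    "relative rows (mm, deg) along the joint path qs"
    a=[fk(q,PF) for q in qs];return [((b[0]-c[0]).round(0),np.degrees((b[1]*c[1].inv()).as_rotvec()).round(1)) for c,b in zip(a,a[1:])]
def track(q,rows,sub=4):
    "simulate rows on the commanded pose, min-norm; returns q after each row and margins"
    p,R=fk(q,PF);Q=[]
    for d,w in rows:
        for k in range(sub):
            p=p+np.array(d)/sub;R=Ro.from_rotvec(np.radians(w)/sub)*R
            for _ in range(2):
                J,a=jac(q);e=np.r_[(p-a[0])/1000,(R*a[1].inv()).as_rotvec()];q=q+np.linalg.pinv(J)@e
        Q.append(q)
    Q=np.array(Q);return Q,np.minimum(Q-LO,HI-Q).min(1)
E
cat > plan.py <<'E'
from kin import *
from h import frame,status
def run(nest,q0,yaws,hs=(60,80),N=14,zmin=150,seeds=40,hend=13.5,qgmin=.1):
    rng=np.random.default_rng(1);c,Rn=frame(nest);best=None
    for k in range(seeds):
        T=Ro.from_matrix(Rn@np.diag([1,-1,-1.]))*Ro.from_euler("z",rng.choice(yaws),degrees=True)
        h=rng.choice(hs);g=rng.uniform([.3,.6,-1.1,2.1,1.7,.3,-2.5],[1.1,1,-.3,2.3,2.4,.8,2.5])
        g,e=ik(c+Rn[:,2]*h,T,g,.08)
        if e>.003: continue
        s=np.linspace(0,1,N+1);path=[q0+(g-q0)*x for x in s]
        rows=rows_from(path)
        if max(np.linalg.norm(w) for _,w in rows)>10.5: continue
        zs=[fk(q,PF)[0][2] for q in path]
        if min(zs[:-3])<zmin: continue
        Q,m=track(q0,rows)
        dn=[(-(h-hend)/6*Rn[:,2],np.zeros(3))]*6
        Q2,m2=track(Q[-1],dn)
        v=abs(np.diff(np.vstack([q0,Q]),axis=0)).max(0)
        sc=min(m.min(),m2.min())
        if best is None or sc>best[0]: best=(sc,h,g,rows,Q,Q2,zs,v,m2)
    return best
def show(b):
    np.set_printoptions(precision=2,suppress=True,linewidth=150)
    print("margin",b[0],"h",b[1]);print("q end",b[4][-1],"down",b[5][-1],"maxdq/row",b[7]);print("z",np.round(b[6]))
    print([[d.tolist(),w.tolist()] for d,w in b[3]])
E
python3 - <<'E'
from plan import *
q0=status.read_state()["qpos"];print(q0.round(3))
show(run("rd",q0,np.arange(0,360,10)))
E
```

```text
[-0.4  0.4  0.6  2.1 -0.4  0.5 -0.9]Traceback (most recent call last):
  File "<stdin>", line 3, in <module>
  File "plan.py", line 24, in show
    print("margin",b[0],"h",b[1]);print("q end",b[4][-1],"down",b[5][-1],"maxdq/row",b[7]);print("z",np.round(b[6]))
                   ~^^^
TypeError: 'NoneType' object is not subscriptable
```

```bash
sed -i 's/>10.5: continue/>10.5: print("w",end=" ");continue/; s/<zmin: continue/<zmin: print("z",round(min(zs[:-3])),end=" ");continue/; s/if e>.003: continue/if e>.003: print("e",end=" ");continue/' plan.py
python3 - <<'E'
from plan import *
q0=status.read_state()["qpos"]
b=run("rd",q0,np.arange(0,360,10),hs=(60,80,100),N=18,zmin=120,seeds=60)
print();show(b)
E
```

```text
w z 78 e z 88 w w z 31 w w w e w z 46 e z 30 e w z 78 z 48 z 30 z 46 z 30 e w w e w z 68 z 32 e e z 70 e z 89 w e e e w z 78 z 59 w w w e w w e w z 78 z 62 e z 62 w z 46 w z 89 w w w Traceback (most recent call last):
  File "<stdin>", line 4, in <module>
  File "plan.py", line 24, in show
    print("margin",b[0],"h",b[1]);print("q end",b[4][-1],"down",b[5][-1],"maxdq/row",b[7]);print("z",np.round(b[6]))
                   ~^^^
TypeError: 'NoneType' object is not subscriptable
```

```bash
sed -i 's/path=\[q0+(g-q0)\*x for x in s\]/path=[q0+(g-q0)*x+np.eye(7)[1]*-.3*np.sin(np.pi*x) for x in s]/' plan.py
python3 - <<'E'
from plan import *
q0=status.read_state()["qpos"]
b=run("rd",q0,np.arange(0,360,10),hs=(60,80,100),N=20,zmin=140,seeds=100)
print();show(b)
E
```

```text
e w w z 110 w w w e w z 125 e z 109 e w z 128 z 109 z 126 z 109 e w w e w z 111 e e e e e e w z 138 w w w e w e w e w z 126 w w w w z 109 w w w w w w e e z 137 w w w e e z 109 w e w z 121 e z 126 w w w z 123 e w 
margin -0.4161931396199111 h 80
q end [ 0.67  0.61 -0.47  2.21 -0.03 -0.08 -0.3 ] down [ 0.58  0.74 -0.4   2.17 -0.04 -0.19 -0.29] maxdq/row [0.14 0.05 0.15 0.01 0.04 0.04 0.05]
z [224. 228. 234. 241. 248. 255. 261. 265. 267. 266. 262. 254. 243. 229. 213. 195. 176. 158. 143. 131. 125.]
[[[-7.0, -14.0, 4.0], [-1.0, 0.3, 1.3]], [[-5.0, -14.0, 6.0], [-1.3, -0.1, 1.4]], [[-4.0, -13.0, 7.0], [-1.5, -0.4, 1.5]], [[-2.0, -13.0, 7.0], [-1.7, -0.5, 1.6]], [[-1.0, -13.0, 7.0], [-1.8, -0.6, 1.7]], [[0.0, -12.0, 6.0], [-1.9, -0.6, 1.7]], [[1.0, -11.0, 4.0], [-2.0, -0.5, 1.8]], [[2.0, -10.0, 2.0], [-1.9, -0.4, 1.9]], [[3.0, -8.0, -1.0], [-1.7, -0.2, 2.0]], [[4.0, -7.0, -4.0], [-1.5, -0.0, 2.1]], [[4.0, -5.0, -7.0], [-1.1, 0.1, 2.2]], [[4.0, -3.0, -11.0], [-0.6, 0.2, 2.3]], [[5.0, -1.0, -14.0], [-0.1, 0.3, 2.4]], [[4.0, 1.0, -17.0], [0.5, 0.3, 2.4]], [[4.0, 4.0, -18.0], [1.1, 0.2, 2.5]], [[4.0, 7.0, -19.0], [1.7, -0.1, 2.4]], [[4.0, 9.0, -18.0], [2.3, -0.4, 2.3]], [[4.0, 11.0, -15.0], [2.9, -0.8, 2.2]], [[4.0, 13.0, -11.0], [3.3, -1.3, 2.0]], [[5.0, 14.0, -6.0], [3.6, -1.9, 1.8]]]
```

```bash
cat > plan.py <<'E'
from kin import *
from h import frame,status
import time
def run(nest,q0,yaws,hs=(60,80,100),N=24,zmin=150,T=80,hend=13.5,seed=1):
    rng=np.random.default_rng(seed);c,Rn=frame(nest);best=None;t0=time.time();cnt=dict(e=0,w=0,z=0,ok=0)
    while time.time()-t0<T:
        Tg=Ro.from_matrix(Rn@np.diag([1,-1,-1.]))*Ro.from_euler("z",rng.choice(yaws),degrees=True)
        h=rng.choice(hs);g=rng.uniform([.3,.6,-1.1,2.1,1.7,.3,-2.5],[1.1,1,-.3,2.3,2.4,.8,2.5])
        g,e=ik(c+Rn[:,2]*h,Tg,g,.08)
        if e>.003: cnt["e"]+=1;continue
        for _ in range(6):
            b=rng.uniform([0,-.5,0,-.5,0,.3,0],[0,0,0,0,0,1.,0])
            path=[q0+(g-q0)*x+b*np.sin(np.pi*x) for x in np.linspace(0,1,N+1)]
            rows=rows_from(path)
            if max(np.linalg.norm(w) for _,w in rows)>10.4: cnt["w"]+=1;continue
            zs=[fk(q,PF)[0][2] for q in path]
            if min(zs[:-5])<zmin: cnt["z"]+=1;continue
            Q,m=track(q0,rows,2)
            if m.min()<0 and best is not None and m.min()<best[0]: continue
            Q2,m2=track(Q[-1],[(-(h-hend)/6*Rn[:,2],np.zeros(3))]*6,2)
            sc=min(m.min(),m2.min());cnt["ok"]+=1
            if best is None or sc>best[0]:
                best=(sc,h,g,rows,Q,Q2,zs,abs(np.diff(np.vstack([q0,Q]),axis=0)).max(0))
    print(cnt);return best
def show(b):
    np.set_printoptions(precision=2,suppress=True,linewidth=150)
    print("margin",b[0],"h",b[1]);print("q end",b[4][-1],"down",b[5][-1],"maxdq/row",b[7]);print("z",np.round(b[6]))
    for d,w in b[3]: print([d.astype(int).tolist(),w.tolist(),.1],end=", ")
E
python3 - <<'E'
from plan import *
q0=status.read_state()["qpos"]
show(run("rd",q0,np.arange(0,360,10)))
E
```

```text
{'e': 38, 'w': 424, 'z': 73, 'ok': 182}
margin -0.413114379163268 h 80
q end [ 0.67  0.6  -0.46  2.21  0.06 -0.08 -0.22] down [ 0.57  0.74 -0.38  2.17  0.05 -0.18 -0.21] maxdq/row [0.18 0.03 0.22 0.06 0.05 0.09 0.07]
z [224. 230. 237. 246. 256. 265. 275. 284. 291. 297. 300. 300. 297. 290. 280. 265. 248. 228. 206. 183. 162. 144. 131. 124. 125.]
[[5, -1, 6], [-0.2, 2.0, 2.5], 0.1], [[5, -5, 8], [-0.7, 1.8, 2.2], 0.1], [[4, -9, 9], [-1.2, 1.6, 1.9], 0.1], [[4, -13, 10], [-1.6, 1.4, 1.6], 0.1], [[4, -16, 10], [-1.9, 1.3, 1.3], 0.1], [[4, -18, 10], [-2.2, 1.1, 1.0], 0.1], [[3, -20, 9], [-2.4, 0.9, 0.8], 0.1], [[3, -21, 7], [-2.5, 0.7, 0.6], 0.1], [[3, -22, 5], [-2.5, 0.5, 0.6], 0.1], [[3, -21, 3], [-2.4, 0.4, 0.6], 0.1], [[3, -21, 0], [-2.3, 0.2, 0.7], 0.1], [[4, -19, -3], [-2.0, 0.1, 0.9], 0.1], [[4, -17, -7], [-1.6, -0.0, 1.2], 0.1], [[4, -14, -10], [-1.2, -0.1, 1.6], 0.1], [[4, -10, -14], [-0.7, -0.3, 2.0], 0.1], [[3, -6, -18], [-0.0, -0.4, 2.4], 0.1], [[3, 0, -20], [0.6, -0.6, 2.8], 0.1], [[2, 6, -22], [1.4, -0.8, 3.2], 0.1], [[0, 12, -22], [2.1, -1.1, 3.6], 0.1], [[-1, 19, -21], [2.9, -1.3, 3.8], 0.1], [[-4, 26, -18], [3.6, -1.6, 4.1], 0.1], [[-6, 32, -13], [4.2, -1.9, 4.2], 0.1], [[-9, 36, -7], [4.7, -2.3, 4.3], 0.1], [[-12, 39, 1], [5.0, -2.6, 4.4], 0.1],
```

```bash
cat > opt.py <<'E'
from kin import *
from h import frame,status
import time
d1,d3,d5,d7,x1,x3,x4,x5,x6,y1,y3,y5=PF
OFF=[np.array(o) for o in((x1,y1,d1),(0,0,0),(x3,y3,d3),(x4,0,0),(x5,y5,d5),(x6,0,0),(0,0,d7))]
R90=np.array([[0,-1,0],[1,0,0],[0,0,1.]])
def fj(q):
    R=np.eye(3);P=np.zeros(3);ax=[];pp=[]
    for i in range(7):
        c,s=np.cos(S[i]*q[i]),np.sin(S[i]*q[i])
        ax.append(S[i]*R[:,2 if i%2==0 else 1]);pp.append(P)
        R=R@(np.array([[c,-s,0],[s,c,0],[0,0,1]]) if i%2==0 else np.array([[c,0,s],[0,1,0],[-s,0,c]]))
        P=P+R@OFF[i]
    J=np.array([np.r_[np.cross(a,P-p)/1000,a] for a,p in zip(ax,pp)]).T
    return P,R@R90,J
def roll(q0,U,sub=5):
    q=q0.copy();Q=[q];Z=[];X=[]
    for u in U:
        for k in range(sub):
            P,R,J=fj(q);t=J@u/sub
            q=q+J.T@np.linalg.solve(J@J.T+1e-7*np.eye(6),t)
            Q.append(q);Z.append(P);X.append(t)
    return np.array(Q),np.array(Z),np.array(X)
def solve(q0,pos,axis=None,Rt=None,g=None,K=6,zmin=165,marg=.12,seeds=6,bump=.8,tmax=200,rad=870,seed=0,hz=None):
    rng=np.random.default_rng(seed);best=None;t0=time.time()
    def res(v):
        Q,Z,X=roll(q0,v.reshape(K,7));P,R,_=fj(Q[-1])
        e=[(P-pos)/20]
        e.append((np.cross(R[:,2],axis)*8) if Rt is None else Ro.from_matrix(Rt@R.T).as_rotvec()*8)
        e.append(np.maximum(0,np.maximum(LO+marg-Q,Q-HI+marg)).ravel()*8)
        e.append(np.maximum(0,zmin-Z[:-6,2])/20)
        e.append(np.maximum(0,np.hypot(Z[:,0],Z[:,1])-rad)/20)
        e.append(v*.03);return np.concatenate(e)
    for s in range(seeds):
        if time.time()-t0>tmax: break
        x=np.linspace(0,1,K+1);b=rng.normal(0,.25,7);b[5]+=bump;b[1]-=.2
        v0=np.diff(np.array([q0+(g-q0)*t+b*np.sin(np.pi*t) for t in x]),axis=0)
        o=least_squares(res,v0.ravel(),max_nfev=40)
        Q,Z,X=roll(q0,o.x.reshape(K,7));r=res(o.x);c=(r[:-7*K]**2).sum()
        print(s,"cost",round(c,4),"|u|",round((o.x**2).sum(),2),"qend",Q[-1].round(2),"zmin",Z[:,2].min().round())
        if best is None or c+.0005*(o.x**2).sum()<best[0]: best=(c+.0005*(o.x**2).sum(),Q)
        if c<1e-3 and s>=2: break
    return best[1]
def emit(Q,grip,maxrow=10):
    "subdivide into rows with turn<=9.5 deg, shift<=55 mm, joint steps <=.2; print rounded rows, track them"
    seg=[];
    # resample evenly by cost
    A=[fj(q) for q in Q];L=[0]
    for i in range(1,len(Q)):
        w=np.degrees(np.linalg.norm(Ro.from_matrix(A[i][1]@A[i-1][1].T).as_rotvec()))
        L.append(L[-1]+max(w/9,np.linalg.norm(A[i][0]-A[i-1][0])/50,(abs(Q[i]-Q[i-1])/np.array([.19]*2+[.23]*5)).max()))
    n=int(np.ceil(L[-1]));s=np.linspace(0,L[-1],n+1)
    qs=np.array([np.interp(s,L,Q[:,j]) for j in range(7)]).T
    rows=rows_from(qs);Qt,m=track(qs[0],rows,3)
    print("rows",n,"end q",Qt[-1].round(2),"min margin",m.min().round(3),"joint step max",abs(np.diff(np.vstack([qs[0],Qt]),axis=0)).max(0).round(2))
    for d,w in rows: print([d.astype(int).tolist(),w.tolist(),grip],end=", ")
    print();return Qt
E
timeout 500 python3 - <<'E'
from opt import *
q0=status.read_state()["qpos"];c,R=frame("rd");pos=c+R[:,2]*75
g,e=ik(pos,Ro.from_matrix(R@np.diag([1,-1,-1.]))*Ro.from_euler("z",180,degrees=True),np.array([.95,.85,-.95,2.2,1.85,.45,.3]),.1);print(g.round(2),e)
g[6]=q0[6]
Q=solve(q0,pos,axis=-R[:,2],g=g,tmax=250);np.save("Q1.npy",Q);emit(Q,.1)
E
```

```text
[ 1.   0.8 -1.   2.2  1.8  0.4  0.4] 6.830616733732435e-09
0 cost 0.0003 |u| 4.52 qend [ 1.   0.8 -0.9  2.2  1.8  0.3  0.3] zmin 10.0
1 cost 1.3743 |u| 1.12 qend [ 0.4  0.6 -0.1  2.1 -1.   0.3 -0.2] zmin 132.0
2 cost 0.0 |u| 4.69 qend [ 1.   0.8 -0.9  2.2  1.8  0.3  0.2] zmin 13.0
rows 38 end q [ 1.   0.8 -0.9  2.2  1.8  0.3  0.3] min margin 0.117 joint step max [0.1 0.  0.1 0.  0.1 0.1 0.1]
[[-39, 21, -23], [2.3, 6.5, 2.4], 0.1], [[-41, 21, -18], [2.6, 6.5, 2.5], 0.1], [[-44, 21, -13], [2.8, 6.7, 2.6], 0.1], [[-45, 20, -6], [3.1, 6.7, 2.6], 0.1], [[-46, 20, 0], [3.5, 6.8, 2.6], 0.1], [[-46, 18, 7], [3.8, 7.0, 2.6], 0.1], [[-44, 17, 14], [4.1, 7.0, 2.4], 0.1], [[-43, 15, 21], [4.5, 7.2, 2.4], 0.1], [[-39, 5, 25], [4.1, 7.0, 3.3], 0.1], [[-36, -6, 28], [3.8, 6.9, 4.2], 0.1], [[-30, -9, 32], [3.9, 7.0, 3.9], 0.1], [[-24, -12, 35], [4.0, 7.1, 3.6], 0.1], [[-17, -14, 37], [4.0, 7.2, 3.3], 0.1], [[-10, -17, 38], [4.0, 7.4, 3.0], 0.1], [[-3, -23, 33], [4.1, 6.8, 3.4], 0.1], [[4, -47, 8], [5.5, 3.7, 5.9], 0.1], [[9, -47, 4], [5.8, 3.8, 5.7], 0.1], [[14, -46, -1], [6.0, 3.7, 5.4], 0.1], [[16, -45, -8], [6.0, 3.2, 5.2], 0.1], [[14, -44, -18], [5.4, 0.8, 4.3], 0.1], [[16, -42, -22], [5.5, 0.8, 4.3], 0.1], [[18, -39, -25], [5.6, 0.7, 4.4], 0.1], [[18, -35, -29], [5.6, 0.2, 4.3], 0.1], [[5, -15, -47], [6.3, -4.0, 1.6], 0.1], [[9, -10, -48], [6.5, -4.1, 1.6], 0.1], [[13, -4, -48], [6.7, -4.2, 1.6], 0.1], [[17, 2, -47], [6.9, -4.3, 1.7], 0.1], [[20, 8, -44], [7.0, -4.4, 1.9], 0.1], [[24, 15, -41], [7.3, -4.6, 2.0], 0.1], [[36, 19, -27], [5.9, -6.4, 0.7], 0.1], [[41, 22, -18], [5.6, -6.5, 0.6], 0.1], [[43, 24, -9], [5.5, -6.4, 0.8], 0.1], [[43, 25, -1], [5.3, -6.2, 1.1], 0.1], [[42, 25, 8], [5.1, -6.0, 1.3], 0.1], [[40, 25, 15], [4.8, -5.8, 1.6], 0.1], [[37, 24, 22], [4.5, -5.7, 1.9], 0.1], [[33, 23, 28], [4.2, -5.5, 2.2], 0.1], [[29, 22, 34], [3.9, -5.3, 2.5], 0.1],
```

```bash
sed -i 's|e.append(np.maximum(0,zmin-Z\[:-6,2\])/20)|e.append(np.maximum(0,zmin-Z[:,2])/10);e.append(np.maximum(0,380-np.hypot(Z[:,0],Z[:,1]))/20)|; s/max_nfev=40/max_nfev=30/; s|"zmin",Z\[:,2\].min().round()|"zmin",Z[:,2].min().round(),"rmin",np.hypot(Z[:,0],Z[:,1]).min().round(),flush=True|' opt.py
cat > p1.py <<'E'
import sys
from opt import *
sd=int(sys.argv[1]);b=float(sys.argv[2])
q0=status.read_state()["qpos"];c,R=frame("rd");pos=c+R[:,2]*110
g,e=ik(pos,Ro.from_matrix(R@np.diag([1,-1,-1.]))*Ro.from_euler("z",180,degrees=True),np.array([.95,.85,-.95,2.2,1.85,.45,.3]),.1)
g[6]=q0[6]
Q=solve(q0,pos,axis=-R[:,2],g=g,tmax=200,seed=sd,zmin=145,marg=.1,bump=b,K=7);np.save(f"Q1_{sd}.npy",Q);print(sd);emit(Q,.1)
E
export OMP_NUM_THREADS=1
for a in "1 .6" "2 .9" "3 1.2" "4 .3"; do timeout 400 python3 p1.py $a > o_${a% *}.txt 2>&1 & done; wait; grep -h -E "cost|rows" o_*.txt
```

```text
0 cost 0.8457 |u| 4.85 qend [ 0.9  0.6 -0.8  2.1  0.9  0.3  2.9] zmin 145.0 rmin 380.0
1 cost 0.7418 |u| 4.12 qend [ 0.9  0.7 -0.9  2.1  0.9  0.3  2.9] zmin 145.0 rmin 487.0
2 cost 1.1625 |u| 3.45 qend [ 0.9  0.6 -0.8  2.1  0.7  0.3  2.3] zmin 145.0 rmin 476.0
3 cost 0.7542 |u| 1.77 qend [ 0.4  0.5 -0.1  2.1 -1.   0.3 -0.2] zmin 145.0 rmin 469.0
4 cost 0.3041 |u| 6.38 qend [ 1.   0.7 -0.9  2.2  1.3  0.3  2.8] zmin 145.0 rmin 379.0
5 cost 0.7917 |u| 1.54 qend [ 0.5  0.5 -0.1  2.1 -1.   0.3  0.2] zmin 158.0 rmin 540.0
rows 41 end q [ 1.   0.7 -0.9  2.2  1.3  0.3  2.8] min margin 0.059 joint step max [0.1 0.1 0.1 0.1 0.1 0.1 0.1]
0 cost 4.2148 |u| 2.8 qend [ 0.3  0.5 -0.1  2.1  0.   0.2  0.6] zmin 143.0 rmin 411.0
1 cost 1.0487 |u| 4.16 qend [ 0.9  0.6 -0.8  2.1  0.8  0.3  2.9] zmin 145.0 rmin 389.0
2 cost 1.0001 |u| 4.47 qend [ 0.9  0.6 -0.8  2.1  0.8  0.3  2.9] zmin 145.0 rmin 388.0
3 cost 0.0 |u| 7.22 qend [ 1.1  0.7 -1.   2.2  1.6  0.4  2.8] zmin 145.0 rmin 380.0
rows 45 end q [ 1.1  0.7 -1.   2.2  1.6  0.3  2.8] min margin 0.112 joint step max [0.1 0.1 0.1 0.1 0.1 0.1 0.1]
0 cost 0.2271 |u| 11.27 qend [ 0.4  0.5 -0.   2.3  4.2  0.3  1.4] zmin 182.0 rmin 380.0
1 cost 0.7536 |u| 1.3 qend [ 0.4  0.5 -0.1  2.1 -1.   0.3  0.2] zmin 145.0 rmin 472.0
2 cost 0.1424 |u| 5.32 qend [ 1.   0.7 -1.   2.2  1.4  0.3  2.6] zmin 145.0 rmin 386.0
3 cost 1.436 |u| 3.31 qend [ 0.9  0.6 -0.7  2.1  0.5  0.3  1.7] zmin 145.0 rmin 414.0
4 cost 0.0 |u| 4.02 qend [ 1.   0.7 -1.   2.2  1.6  0.3 -1.2] zmin 153.0 rmin 412.0
rows 22 end q [ 1.   0.7 -0.9  2.2  1.7  0.3 -1.3] min margin 0.046 joint step max [0.2 0.1 0.2 0.  0.2 0.1 0.1]
```

```bash
grep -l "rows 22" o_*
python3 - <<'E'
import glob
from opt import *
f=[g for g in glob.glob("o_*.txt") if "rows 22" in open(g).read()][0]
t=open(f).read().splitlines();print(t[-1])
rows=eval("["+t[-1].rstrip(", ")+"]")
q=status.read_state()["qpos"];Q,m=track(q,[(r[0],r[1]) for r in rows],3)
np.set_printoptions(precision=2,suppress=True,linewidth=150)
for a,b in zip(Q,m):
    P,R,_=fj(a);print(P.round(),R[:,2],a,b.round(2))
E
```

```text
o_4.txt
[[-10, -36, 30], [4.0, -4.9, -2.2], 0.1], [[-12, -34, 32], [2.0, -5.1, -2.0], 0.1], [[-16, -32, 33], [0.5, -5.1, -1.9], 0.1], [[-24, -12, 40], [-0.6, -4.8, -0.5], 0.1], [[-28, -10, 38], [-1.2, -4.8, -0.5], 0.1], [[-30, -8, 37], [-2.1, -4.9, -0.6], 0.1], [[-7, 7, 15], [-5.3, -0.1, 1.7], 0.1], [[6, 14, 5], [-6.6, 1.8, 2.6], 0.1], [[7, 19, 1], [-6.4, 2.5, 3.4], 0.1], [[4, 25, -6], [-6.2, 4.1, 4.5], 0.1], [[4, 20, -5], [-6.7, 3.8, 4.1], 0.1], [[-6, 8, -19], [-5.4, 5.5, 3.1], 0.1], [[-19, -6, -30], [-4.3, 7.2, 2.2], 0.1], [[-18, -11, -22], [-4.9, 6.7, 2.5], 0.1], [[-13, -16, -12], [-5.8, 5.7, 3.0], 0.1], [[14, -12, -29], [-0.4, 4.6, 5.4], 0.1], [[22, -3, -43], [2.9, 3.9, 6.4], 0.1], [[18, 4, -44], [3.4, 3.0, 6.3], 0.1], [[14, 11, -45], [3.9, 2.4, 6.1], 0.1], [[21, 11, -34], [4.3, -0.2, 5.1], 0.1], [[47, -2, -9], [5.0, -5.5, 3.1], 0.1], [[42, -3, -6], [5.5, -5.9, 3.3], 0.1], 
[ 535. -107.  254.] [ 0.34 -0.05 -0.94] [-0.28  0.31  0.56  2.11 -0.45  0.46 -0.79] 0.23
[ 523. -141.  286.] [ 0.42 -0.03 -0.91] [-0.15  0.22  0.51  2.14 -0.54  0.44 -0.66] 0.21
[ 507. -173.  319.] [ 0.5  -0.0
[... 1040 characters left out ...]
143.  361.] [ 0.34 -0.49 -0.8 ] [ 0.88 -0.11 -1.01  2.3   0.74  0.73 -1.24] 0.17
[ 397. -155.  332.] [ 0.32 -0.46 -0.83] [ 0.88  0.01 -1.04  2.3   0.87  0.75 -1.25] 0.17
[ 419. -158.  289.] [ 0.31 -0.39 -0.87] [ 0.88  0.16 -1.03  2.31  0.97  0.71 -1.22] 0.16
[ 437. -154.  245.] [ 0.3 -0.3 -0.9] [ 0.87  0.28 -1.01  2.31  1.07  0.66 -1.19] 0.16
[ 451. -143.  200.] [ 0.29 -0.2  -0.93] [ 0.86  0.41 -0.99  2.31  1.16  0.61 -1.16] 0.16
[ 472. -132.  166.] [ 0.31 -0.11 -0.95] [ 0.87  0.51 -0.96  2.3   1.27  0.53 -1.15] 0.17
[ 519. -134.  157.] [ 0.4  -0.01 -0.92] [ 0.92  0.58 -0.93  2.27  1.44  0.4  -1.19] 0.17
[ 561. -137.  151.] [ 0.49  0.1  -0.87] [ 1.    0.67 -0.94  2.23  1.67  0.28 -1.28] 0.05
```

>>> move_arm(
  plan=[
    [[-10,-36,30],[4.0,-4.9,-2.2],0.1],
    [[-12,-34,32],[2.0,-5.1,-2.0],0.1],
    [[-16,-32,33],[0.5,-5.1,-1.9],0.1],
    [[-24,-12,40],[-0.6,-4.8,-0.5],0.1],
    [[-28,-10,38],[-1.2,-4.8,-0.5],0.1],
    [[-30,-8,37],[-2.1,-4.9,-0.6],0.1],
    [[-7,7,15],[-5.3,-0.1,1.7],0.1],
    [[6,14,5],[-6.6,1.8,2.6],0.1],
    [[7,19,1],[-6.4,2.5,3.4],0.1],
    [[4,25,-6],[-6.2,4.1,4.5],0.1],
  ],
)

```text
clock: 9.15
eef_pos: [436.4, -149.5, 450.5]
tool_rot: [2.503, -0.467, 0.627]
force: [-0.1, 0.3, -0.8]
width: 17.1
gripper_force: 59.1
```

```bash
python3 -c "
from h import *
np.set_printoptions(precision=2,suppress=True)
r=status.read_state();print(r['qpos'],r['eef_pos'],r['qd'])"
```

```text
[ 0.59 -0.26 -0.33  2.26  0.08  0.37 -0.93] [ 436.41 -149.51  450.47] [ 0.97  0.   -1.68 -0.09  1.18  0.29 -0.71]
```

>>> move_arm(
  plan=[
    [[4,20,-5],[-6.7,3.8,4.1],0.1],
    [[-6,8,-19],[-5.4,5.5,3.1],0.1],
    [[-19,-6,-30],[-4.3,7.2,2.2],0.1],
    [[-18,-11,-22],[-4.9,6.7,2.5],0.1],
    [[-13,-16,-12],[-5.8,5.7,3.0],0.1],
    [[14,-12,-29],[-0.4,4.6,5.4],0.1],
    [[22,-3,-43],[2.9,3.9,6.4],0.1],
    [[18,4,-44],[3.4,3.0,6.3],0.1],
    [[14,11,-45],[3.9,2.4,6.1],0.1],
    [[21,11,-34],[4.3,-0.2,5.1],0.1],
  ],
)

```text
clock: 10.4
eef_pos: [473.6, -143.4, 166.2]
tool_rot: [2.813, 0.081, 1.485]
force: [0.4, 0.9, -0.4]
width: 17.2
gripper_force: 59.1
```

>>> move_arm(
  plan=[
    [[47,-2,-9],[5.0,-5.5,3.1],0.1],
    [[42,-3,-6],[5.5,-5.9,3.3],0.1],
    [[0,0,0],[0,0,0],0.1],
    [[0,0,0],[0,0,0],0.1],
  ],
)

```text
clock: 10.9
eef_pos: [562.3, -148.7, 153.0]
tool_rot: [2.619, -0.106, 1.596]
force: [0.2, 0.7, 0.3]
width: 16.9
gripper_force: 59.1
```

```bash
cat > chk.py <<'E'
import sys
from opt import *
np.set_printoptions(precision=2,suppress=True,linewidth=150)
def chk(n,tgt,symm=None):
    "tgt: wanted TCP in pocket frame; prints shift and turn (axis only if symm None)"
    r=status.read_state();q=r["qpos"];P,Rq,_=fj(q);c,R=frame(n)
    T=Ro.from_euler("xyz",r["tool_rot"]).as_matrix()
    print("q",q,"tcp fk",P,"meas",r["eef_pos"],"pocket",R.T@(P-c),"F pocket",R.T@r["force"],"w",r["width"],"t",r["clock"])
    d=c+R@np.array(tgt)-P
    if symm is None:
        w=np.cross(Rq[:,2],-R[:,2])
    else:
        W=[(Ro.from_matrix(R@np.diag([1,-1,-1.]))*Ro.from_euler("z",a,degrees=True)*Ro.from_matrix(Rq).inv()).as_rotvec() for a in symm];w=min(W,key=np.linalg.norm)
    w=np.degrees(w);print("shift",d.round(1),"turn",w.round(2));n_=6
    Q,m=track(q,[(d/n_,w/n_)]*n_,3);print("after",Q[-1],"margin",m.min());return Q[-1]
E
python3 - <<'E'
from chk import *
q=chk("rd",(0,0,45))
c,R=frame("rd");Q,m=track(q,[(-31.5/4*R[:,2],np.zeros(3))]*4);print(Q[-1],m)
E
```

```text
q [ 1.05  0.7  -0.99  2.22  1.63  0.3  -1.23] tcp fk [ 563.05 -148.73  153.13] meas [ 562.27 -148.69  152.96] pocket [ -1.33  -9.97 112.93] F pocket [0.44 0.59 0.04] w 16.884256531817257 t 10.9
shift [ 32.2  17.1 -58.2] turn [-0.01  0.52  0.06]
after [ 0.97  0.88 -1.01  2.19  1.88  0.46 -1.44] margin 0.09944657562885886
[ 0.94  0.95 -1.01  2.16  1.95  0.51 -1.48] [0.24 0.24 0.24 0.24]
```

>>> move_arm(
  plan=[
    [[6,3.2,-10],[0,0.1,0],0.1],
    [[8,4.2,-14.2],[0,0.2,0],0.1],
    [[8,4.2,-14],[0,0.2,0],0.1],
    [[6.2,3.3,-12],[0,0,0.1],0.1],
    [[4,2.2,-8],[0,0,0],0.1],
    [[0,0,0],[0,0,0],0.1],
    [[0,0,0],[0,0,0],0.1],
  ],
)

```text
clock: 11.78
eef_pos: [595.6, -131.9, 95.2]
tool_rot: [2.626, -0.105, 1.597]
force: [0.1, 1.0, -1.3]
width: 16.9
gripper_force: 59.1
```

Run:
```python
from chk import *
from h import *
chk("rd",(0,0,26))
s=cams.get_image("scene");t=cams.get_image("top");cv2.imwrite("pics/s5.png",s);cv2.imwrite("pics/t5.png",t)
cv2.imwrite("pics/c5.png",np.hstack([cv2.resize(t[135:195,275:335],(400,400),interpolation=cv2.INTER_CUBIC),cv2.resize(s[170:250,145:225],(400,400),interpolation=cv2.INTER_CUBIC)]))
```

```text
q [ 0.97  0.87 -1.01  2.19  1.88  0.46 -1.45] tcp fk [ 596.35 -131.76   95.41] meas [ 595.6  -131.94   95.21] pocket [ 1.08 -0.36 44.88] F pocket [-0.35  0.94 -1.26] w 16.880900442947834 t 11.775
shift [  8.2   2.1 -16.9] turn [0.02 0.09 0.02]
after [ 0.95  0.92 -1.01  2.17  1.93  0.49 -1.47] margin 0.23189395572231256
```

View pics/c5.png

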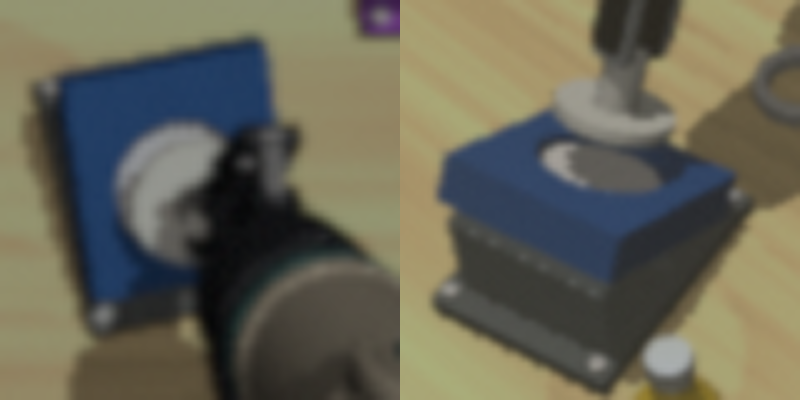

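>>> move_arm(
  plan=[
    [[2.5,0.5,-4.5],[0,0,0],0.1],
    [[2.8,0.6,-5],[0,0,0],0.1],
    [[2.4,0.5,-4.3],[0,0,0],0.1],
    [[2.4,0.5,-4.3],[0,0,0],0.1],
    [[1.5,0.3,-2.6],[0,0,0],0.1],
    [[1,0.2,-1.8],[0,0,0],0.1],
    [[0,0,0],[0,0,0],0.1],
  ],
)

```text
clock: 12.75
eef_pos: [608.3, -129.4, 72.0]
tool_rot: [2.627, -0.106, 1.596]
force: [-0.7, -0.6, -0.2]
width: 17.0
gripper_force: 59.1
```

Run:
```python
from chk import *
chk("rd",(0,0,14))
```

```text
q [ 0.95  0.94 -1.01  2.17  1.94  0.5  -1.48] tcp fk [ 609.05 -129.17   72.18] meas [ 608.32 -129.39   71.96] pocket [ 0.69 -0.49 18.28] F pocket [-0.76 -0.48  0.26] w 17.01975677906236 t 12.75
shift [ 1.4  0.8 -4.1] turn [0.   0.06 0.01]
after [ 0.94  0.95 -1.01  2.16  1.95  0.51 -1.49] margin 0.2424920776761026
```

>>> move_arm(
  plan=[
    [[0.7,0.1,-1.3],[0,0,0],0.1],
    [[0.7,0.1,-1.3],[0,0,0],0.1],
    [[0.6,0.2,-1],[0,0,0],0.1],
    [[0.3,0.1,-0.6],[0,0,0],0.1],
    [[0,0,0],[0,0,0],0.1],
  ],
)

```text
clock: 13.38
eef_pos: [610.2, -129.2, 68.7]
tool_rot: [2.626, -0.105, 1.596]
force: [-8.2, -1.8, 9.9]
width: 16.9
gripper_force: 61.2
```

Run:
```python
from chk import *
chk("rd",(0,0,13))
```

```text
q [ 0.94  0.95 -1.01  2.16  1.95  0.51 -1.49] tcp fk [ 610.96 -128.98   68.88] meas [ 610.23 -129.21   68.66] pocket [ 0.69 -0.7  14.47] F pocket [-2.28  0.   12.76] w 16.935052530309033 t 13.375
shift [-0.   0.7 -1.6] turn [0.06 0.09 0.04]
after [ 0.94  0.95 -1.01  2.16  1.95  0.51 -1.49] margin 0.24210773798295038
```

>>> move_arm(
  plan=[
    [[-0.3,0,0.5],[0,0,0],0.3],
    [[0,0,0],[0,0,0],0.5],
    [[0,0,0],[0,0,0],0.55],
    [[0,0,0],[0,0,0],0.55],
    [[-2.5,-0.5,4.3],[0,0,0],0.55],
    [[-7,-1.5,12.5],[0,0,0],0.55],
    [[-12,-2.6,21],[0,0,0],0.55],
    [[-12,-2.6,21],[0,0,0],0.55],
    [[-12,-2.6,21],[0,0,0],0.55],
  ],
)

```text
clock: 14.5
eef_pos: [564.1, -138.7, 149.6]
tool_rot: [2.626, -0.106, 1.597]
force: [-0.5, 0.4, -0.5]
width: 47.0
gripper_force: 0.0
```

Run:
```python
from chk import *
from h import *
chk("rd",(0,0,100))
s=cams.get_image("scene");t=cams.get_image("top");cv2.imwrite("pics/s6.png",s);cv2.imwrite("pics/t6.png",t)
cv2.imwrite("pics/c6.png",np.hstack([cv2.resize(t[135:195,275:335],(400,400),interpolation=cv2.INTER_CUBIC),cv2.resize(s[170:250,145:225],(400,400),interpolation=cv2.INTER_CUBIC)]))
```

```text
q [ 1.02  0.7  -0.98  2.22  1.65  0.32 -1.27] tcp fk [ 564.91 -138.72  149.78] meas [ 564.12 -138.72  149.62] pocket [  0.38  -0.58 108.07] F pocket [-0.63  0.46 -0.24] w 47.011247828875916 t 14.5
shift [ 3.5  1.3 -7.2] turn [0.02 0.11 0.03]
after [ 1.01  0.72 -0.99  2.22  1.69  0.33 -1.3 ] margin 0.08844629597295009
```

View pics/c6.png

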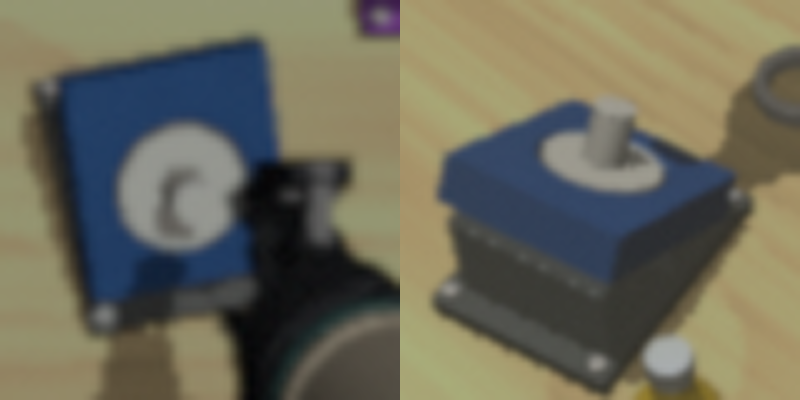

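```bash
cat > p2.py <<'E'
import sys
from chk import *
k=float(sys.argv[1])
q0=status.read_state()["qpos"];pos=np.array([490.5,116.5,110])
Rt=(Ro.from_euler("z",27.6+k,degrees=True)*Ro.from_euler("x",180,degrees=True))
P,R,_=fj(q0);w=np.degrees((Rt*Ro.from_matrix(R).inv()).as_rotvec());n=int(max(np.linalg.norm(w)/9,8))+1
rows=[((pos-P)/n,w/n)]*n
Q,m=track(q0,rows,3);print("STRAIGHT",k,n,"w",w,Q[-1],"m",m.min())
Qd,md=track(Q[-1],[((0,0,-24),(0,0,0))]*4);print("down",Qd[-1],md.min())
c,Rn=frame("sq")
def nxt(q):
    "lift and carry straight to 70 above the square pocket, x -9"
    Qu,mu=track(q,[((0,0,30),(0,0,0))]*5);P,R,_=fj(Qu[-1]);t=c+Rn@np.array([-9,0,70])
    w=np.degrees((Ro.from_matrix(Rn@np.diag([1,-1,-1.]))*Ro.from_euler("z",180 if 0 else SY,degrees=True)*Ro.from_matrix(R).inv()).as_rotvec());n=int(max(np.linalg.norm(w)/8,8))+1
    Q,m=track(Qu[-1],[((t-P)/n,w/n)]*n,3);Q2,m2=track(Q[-1],[(-Rn[:,2]*56/5,np.zeros(3))]*5)
    print("  carry",SY,n,Q[-1],m.min(),"down",Q2[-1],m2.min())
for SY in (0,180): nxt(Qd[-1])
g,e=ik(pos,Rt,np.array([.3,.7,-.9,2.2,1.6,.7,-.5]),.1);print("ik",g,e)
Qo=solve(q0,pos,Rt=Rt.as_matrix(),g=g,tmax=60,zmin=105,marg=.1,bump=.2,K=5,seeds=3)
Qt=emit(Qo,.55);Qd,md=track(Qt[-1],[((0,0,-24),(0,0,0))]*4);print("down",Qd[-1],md.min())
for SY in (0,180): nxt(Qd[-1])
E
export OMP_NUM_THREADS=1
for a in 0 90 180 270; do timeout 250 python3 p2.py $a > r_$a.txt 2>&1 & done; wait; cat r_*.txt
```

```text
STRAIGHT 0.0 9 w [ 10.58  29.87 -60.79] [ 0.33  0.77 -0.98  2.    0.86  0.86 -2.23] m 0.18378656387020662
down [ 0.23  0.9  -0.82  2.05  1.08  0.71 -2.41] 0.30709168108074114
  carry 0 9 [ 0.24  0.7  -0.8   2.33  2.03  0.62 -3.67] -0.7285176610931492 down [ 0.23  0.83 -0.79  2.28  2.13  0.7  -3.7 ] -0.7621267178516709
  carry 180 21 [ 0.4   0.83 -1.09  2.32  1.91  0.84 -0.37] 0.12002876520332229 down [ 0.36  0.95 -1.04  2.27  2.02  0.89 -0.39] 0.1561016928523835
ik [ 0.14  0.65 -0.64  2.01  0.6   0.68 -1.98] 3.725083648816733e-08
0 cost 0.0114 |u| 0.48 qend [ 0.31  0.75 -0.95  2.    0.84  0.84 -2.21] zmin 110.0 rmin 511.0
1 cost 0.0114 |u| 0.5 qend [ 0.32  0.76 -0.97  2.    0.86  0.85 -2.23] zmin 116.0 rmin 517.0
2 cost 0.0114 |u| 0.48 qend [ 0.31  0.75 -0.95  2.    0.84  0.84 -2.21] zmin 110.0 rmin 511.0
rows 8 end q [ 0.31  0.75 -0.95  2.    0.84  0.85 -2.21] min margin 0.153 joint step max [0.09 0.01 0.01 0.03 0.11 0.07 0.12]
[[9, 23, -7], [3.1, 3.2, -7.4], 0.55], [[4, 26, -7], [2.8, 3.5, -7.4], 0.55], [[-1, 29, -7], [2.4, 3.8, -7.5], 0.55], [[-6, 32, -7], [1.9, 4.0, -7.5], 0.55],
[... 3843 characters left out ...]
2.    0.95  0.95 -0.74] min margin 0.142 joint step max [0.17 0.03 0.03 0.06 0.18 0.11 0.11]
[[19, 43, -10], [-2.9, 3.9, 2.3], 0.55], [[1, 47, -11], [-2.4, 4.3, 3.9], 0.55], [[-12, 46, -9], [-2.2, 4.7, 4.6], 0.55], [[-21, 43, -7], [-1.9, 5.0, 4.9], 0.55], [[-28, 40, -4], [-1.7, 5.1, 5.2], 0.55], [[-33, 36, 0], [-1.5, 5.3, 5.6], 0.55], 
down [ 0.31  0.96 -0.96  2.05  1.16  0.82 -0.9 ] 0.17850742450131207
  carry 0 14 [-0.62  0.63  0.47  2.35  0.56 -0.37 -2.31] -0.5991877186551278 down [-0.61  0.77  0.47  2.3   0.53 -0.46 -2.31] -0.6889391928127112
  carry 180 10 [ 0.41  0.84 -1.12  2.32  1.91  0.86 -0.35] 0.06710535791201644 down [ 0.37  0.97 -1.06  2.27  2.02  0.91 -0.38] 0.14592371880960342
```

>>> move_arm(
  plan=[
    [[-4,14,-2],[-0.7,1.5,1.5],0.55],
    [[-8.3,28.4,-4.4],[-1.5,3.06,3],0.55],
    [[-8.3,28.4,-4.4],[-1.5,3.06,3],0.55],
    [[-8.3,28.4,-4.4],[-1.5,3.06,3],0.55],
    [[-8.3,28.4,-4.4],[-1.5,3.06,3],0.55],
    [[-8.3,28.4,-4.4],[-1.5,3.06,3],0.55],
    [[-8.3,28.4,-4.4],[-1.4,3.06,3],0.55],
    [[-8.3,28.4,-4.4],[-1.4,3.06,3],0.55],
    [[-8.3,28.4,-4.4],[-1.4,3.06,3],0.55],
    [[-4,14,-2.6],[-0.7,1.5,1.6],0.55],
  ],
)

```text
clock: 15.85
eef_pos: [490.3, 118.7, 108.2]
tool_rot: [-3.14, -0.004, 2.055]
force: [-0.4, 0.0, -1.0]
width: 46.8
gripper_force: 0.0
```

>>> move_arm(
  plan=[
    [[0,0,0],[0,0,0],0.55],
    [[0,0,0],[0,0,0],0.55],
  ],
)

```text
clock: 16.1
eef_pos: [490.3, 115.4, 108.1]
tool_rot: [-3.139, -0.002, 2.051]
force: [0.5, -0.6, 0.4]
width: 47.2
gripper_force: 0.0
```

Run:
```python
from chk import *
from h import cams,cast,blob,linequad
import cv2
r=status.read_state();q=r["qpos"];P,R,_=fj(q)
Rt=Ro.from_euler("z",117.6,degrees=True)*Ro.from_euler("x",180,degrees=True)
print(q,P,r["eef_pos"],"turn",np.degrees((Rt*Ro.from_matrix(R).inv()).as_rotvec()),"shift",np.array([490.5,116.5,13.5])-P,r["clock"])
s=cams.get_image("scene");t=cams.get_image("top")
grey=lambda h:(h[...,1]<50)&(h[...,2]>90)
k=blob(s,(278,226,312,255),grey);Pc=cast("scene",linequad(k),8);print("plate scene now",Pc.mean(0))
```

```text
[ 0.38  0.82 -1.08  2.    0.93  0.93 -0.73] [491.06 115.73 108.09] [490.29 115.38 108.09] turn [-0.05 -0.16  0.06] shift [ -0.56   0.77 -94.59] 16.1
plate scene now [490.7  117.67   8.  ]
```

>>> move_arm(
  plan=[
    [[0,0.5,-20],[0,-0.1,0.1],0.55],
    [[0,0.4,-28],[0,-0.1,0],0.55],
    [[0,0,-24],[0,0,0],0.55],
    [[0,0,-14],[0,0,0],0.55],
    [[0,0,-8.3],[0,0,0],0.55],
    [[0,0,0],[0,0,0],0.4],
    [[0,0,0],[0,0,0],0.1],
    [[0,0,0],[0,0,0],0.1],
    [[0,0,0],[0,0,0],0.1],
    [[0,0,0],[0,0,0],0.1],
  ],
)

```text
clock: 17.45
eef_pos: [490.8, 117.5, 14.9]
tool_rot: [3.139, -0.001, 2.054]
force: [-1.3, -1.5, 6.9]
width: 19.2
gripper_force: 59.0
```

Run:
```python
from chk import *
r=status.read_state();q=r["qpos"];P,R,_=fj(q);print(q,P,r["eef_pos"],r["force"],r["width"],r["gripper_force"])
```

```text
[ 0.29  0.95 -0.93  2.05  1.15  0.8  -0.89] [491.45 117.99  14.92] [490.77 117.54  14.88] [-1.32 -1.46  6.87] 19.18593145388982 58.99629056453705
```

>>> move_arm(
  plan=[
    [[0,0,10],[0,0,0],0.1],
    [[0,0,30],[0,0,0],0.1],
    [[0,0,35],[0,0,0],0.1],
    [[0,0,35],[0,0,0],0.1],
    [[0,0,30],[0,0,0],0.1],
    [[0,0,10],[0,0,0],0.1],
    [[0,0,0],[0,0,0],0.1],
  ],
)

```text
clock: 18.32
eef_pos: [490.5, 117.1, 164.1]
tool_rot: [3.14, -0.001, 2.054]
force: [0.8, -0.1, -2.1]
width: 18.8
gripper_force: 58.9
```

Run:
```python
from chk import *
r=status.read_state();q=r["qpos"];P,R,_=fj(q);print(q,P,r["eef_pos"],r["force"],r["torque"],r["width"],r["tool_rot"])
c,Rn=frame("sq");t=c+Rn@np.array([-9,0,70])
w=np.degrees((Ro.from_matrix(Rn@np.diag([1,-1,-1.]))*Ro.from_euler("z",180,degrees=True)*Ro.from_matrix(R).inv()).as_rotvec())
n=12;Q,m=track(q,[((t-P)/n,w/n)]*n,3);print("shift",t-P,"turn",w,"end",Q[-1],m.min(),abs(np.diff(Q,axis=0)).max(0))
print([fj(a)[0].round() for a in Q[::3]])
Q2,m2=track(Q[-1],[(-Rn[:,2]*50/5,np.zeros(3))]*5);print(Q2[-1],m2.min())
print(Rn)
```

```text
[ 0.42  0.74 -1.15  1.95  0.82  1.01 -0.64] [491.31 117.35 164.13] [490.5  117.07 164.12] [ 0.8  -0.11 -2.14] [ 0.02  0.04 -0.02] 18.815455076460765 [ 3.14 -0.    2.05]
shift [ 73.05  -1.37 -52.  ] turn [-14.62 -28.46  68.93] end [ 0.39  0.82 -1.08  2.32  1.92  0.83 -0.37] 0.10083585551181407 [0.02 0.02 0.01 0.03 0.11 0.02 0.03]
[array([497., 117., 160.]), array([516., 117., 147.]), array([534., 117., 134.]), array([552., 116., 121.])]
[ 0.36  0.94 -1.03  2.28  2.02  0.88 -0.39] 0.15505583391257005
[[ 0.86 -0.15 -0.49]
 [ 0.13  0.99 -0.07]
 [ 0.5  -0.    0.87]]
```

>>> move_arm(
  plan=[
    [[3.1,0,-2.1],[-0.6,-1.2,2.9],0.1],
    [[6.1,-0.1,-4.3],[-1.22,-2.37,5.74],0.1],
    [[6.1,-0.1,-4.3],[-1.22,-2.37,5.74],0.1],
    [[6.1,-0.1,-4.3],[-1.22,-2.37,5.74],0.1],
    [[6.1,-0.1,-4.3],[-1.22,-2.37,5.74],0.1],
    [[6.1,-0.1,-4.3],[-1.22,-2.37,5.74],0.1],
    [[6.1,-0.1,-4.3],[-1.22,-2.37,5.74],0.1],
    [[6.1,-0.1,-4.3],[-1.22,-2.37,5.74],0.1],
    [[6.1,-0.1,-4.3],[-1.22,-2.37,5.74],0.1],
    [[6.1,-0.1,-4.3],[-1.22,-2.37,5.74],0.1],
  ],
)

```text
clock: 19.58
eef_pos: [547.4, 117.0, 121.9]
tool_rot: [3.083, 0.419, 3.016]
force: [0.6, -0.4, -1.6]
width: 19.0
gripper_force: 59.0
```

>>> move_arm(
  plan=[
    [[6.1,-0.1,-4.3],[-1.22,-2.37,5.74],0.1],
    [[6.1,-0.1,-4.3],[-1.22,-2.37,5.74],0.1],
    [[2.9,-0.2,-2.6],[-0.6,-1.2,2.9],0.1],
    [[0,0,0],[0,0,0],0.1],
    [[0,0,0],[0,0,0],0.1],
  ],
)

```text
clock: 20.2
eef_pos: [563.1, 116.6, 111.6]
tool_rot: [3.141, 0.522, -2.995]
force: [0.2, 0.7, -0.6]
width: 18.8
gripper_force: 59.0
```

Run:
```python
from chk import *
chk("sq",(-9,0,32),[180])
from h import *
s=cams.get_image("scene");t=cams.get_image("top");cv2.imwrite("pics/s7.png",s);cv2.imwrite("pics/t7.png",t)
```

```text
q [ 0.39  0.82 -1.07  2.32  1.92  0.83 -0.38] tcp fk [563.59 117.41 111.59] meas [563.08 116.58 111.64] pocket [-9.75  1.53 69.82] F pocket [-0.06  0.64 -0.72] w 18.782303741567354 t 20.2
shift [ 19.6   1.3 -32.4] turn [ 0.   -0.09 -0.04]
after [ 0.37  0.9  -1.04  2.29  2.    0.86 -0.4 ] margin 0.15223641026340484
```

>>> move_arm(
  plan=[
    [[2.5,0.2,-4.5],[0,0,0],0.1],
    [[5,0.5,-8.8],[0,-0.1,0],0.1],
    [[5,0.5,-8.8],[0,0,0],0.1],
    [[5,0.5,-8.7],[0,0,0],0.1],
    [[3,0.3,-5.3],[0,0,0],0.1],
    [[1.5,0.1,-2.65],[0,0,0],0.1],
    [[0,0,0],[0,0,0],0.1],
    [[0,0,0],[0,0,0],0.1],
  ],
)

```text
clock: 21.3
eef_pos: [585.5, 118.2, 73.6]
tool_rot: [-3.141, 0.525, -2.995]
force: [0.2, -0.8, -1.5]
width: 18.9
gripper_force: 59.0
```

Run:
```python
from chk import *
chk("sq",(-4,0,25),[180])
from h import *
r=status.read_state();c,R=frame("sq");print("meas pocket",R.T@(r["eef_pos"]-c))
s=cams.get_image("scene");cv2.imwrite("pics/s8.png",s)
# held plate and blue face as seen by the scene camera, in pocket coordinates
def onplane(uv,h):
    p=cams.camera_params("scene");d=np.c_[uv,np.ones(len(uv))]@np.linalg.inv(p["K"]).T@p["pose"][:3,:3].T;o=p["pose"][:3,3]
    t=(h-(R.T@(o-c))[2])/(d@R[:,2]);return (o+d*t[:,None]-c)@R
s0=cv2.imread("pics/scene0.png")
org=lambda h:(h[...,0]<16)&(h[...,1]>150)&(h[...,2]>70)
for im in(s0,s):
    k=blob(im,(235,235,300,300),org);P=onplane(k,17.5);print("gate",P.min(0),P.max(0))
```

```text
q [ 0.36  0.92 -1.03  2.29  2.01  0.87 -0.4 ] tcp fk [585.96 119.05  73.56] meas [585.51 118.21  73.58] pocket [-9.39 -0.1  25.7 ] F pocket [-0.7  -0.85 -1.3 ] w 18.90133340496399 t 21.3
shift [4.9 0.8 2.1] turn [ 0.04  0.1  -0.02]
after [ 0.36  0.91 -1.03  2.27  2.    0.86 -0.38] margin 0.1851003297792877
meas pocket [-9.87 -0.87 25.99]
gate [ 24.83 -22.11  17.5 ] [78.25 32.09 17.5 ]
gate [ 25.23 -22.11  17.5 ] [78.32 32.09 17.5 ]
```

Run:
```python
from h import *
c,R=frame("sq")
def onplane(cam,uv,h):
    p=cams.camera_params(cam);d=np.c_[uv,np.ones(len(uv))]@np.linalg.inv(p["K"]).T@p["pose"][:3,:3].T;o=p["pose"][:3,3]
    t=(h-(R.T@(o-c))[2])/(d@R[:,2]);return (o+d*t[:,None]-c)@R
white=lambda h:(h[...,1]<60)&(h[...,2]>85)
def ed(P,ax,lo,hi,o): # extremes of axis 'ax' among points with other coordinate in lo..hi
    q=P[(P[:,1-ax]>lo)&(P[:,1-ax]<hi)][:,ax];return np.percentile(q,[4,96]) if len(q) else None
for cam,f,roi in(("scene","scene0",(245,240,295,285)),("top","top0",(205,150,242,182))):
    k=blob(cv2.imread(f"pics/{f}.png"),roi,white)
    for h in(0,8): P=onplane(cam,k,h);print(cam,"floor h",h,"y:",ed(P,1,-18,10,0),"x:",ed(P,0,-15,15,0))
for f in("s7","s8"):
    im=cv2.imread(f"pics/{f}.png");H={"s7":69.8,"s8":25.7}[f]-14.6
    uv=np.array([0,0]);p=cams.camera_params("scene");X=c+R@np.array([-9.5,0,H+8]);v=np.linalg.inv(p["pose"])@np.r_[X,1];u=(p["K"]@v[:3])/v[2];x,y=u[:2].astype(int)
    for sat,val in((60,60),(60,85),(50,100)):
        k=blob(im,(x-28,y-26,x+28,y+26),lambda h:(h[...,1]<sat)&(h[...,2]>val));P=onplane("scene",k,H)
        P8=onplane("scene",k,H+8);print(f,sat,val,"bottom plane y:",ed(P,1,-25,5,0),"top plane y",ed(P8,1,-25,5,0),"x",ed(P,0,-12,12,0),ed(P8,0,-12,12,0))
```

```text
scene floor h 0 y: [-28.3  28.6] x: [-32.7  -7.4]
scene floor h 8 y: [-23.9  32.3] x: [-18.9   6. ]
top floor h 0 y: [-29.2  30.3] x: [-30.   16.9]
top floor h 8 y: [-29.5  29.6] x: [-27.7  18.9]
s7 60 60 bottom plane y: [-31.4  26.7] top plane y [-26.4  30.9] x [-98.3  17.4] [-98.5  31.7]
s7 60 85 bottom plane y: [-31.4  26.7] top plane y [-26.4  30.8] x [-88.5  17.4] [-87.8  31.6]
s7 50 100 bottom plane y: [-30.8  24.3] top plane y [-25.7  28.3] x [-83.2  16.3] [-84.4  30.5]
s8 60 60 bottom plane y: [-47.6  62. ] top plane y [-42.5  64.5] x [-92.   78.2] [-92.1  90.6]
s8 60 85 bottom plane y: [-47.7  32.1] top plane y [-42.6  27.1] x [-83.   10.1] [-83.7  23.5]
s8 50 100 bottom plane y: [-47.2  22.8] top plane y [-42.1  26.3] x [-78.9   9.5] [-79.4  23. ]
```

>>> move_arm(
  plan=[
    [[-0.2,1.2,0],[0,0.1,0],0.1],
    [[1.3,0.2,0.75],[0,0,0],0.1],
    [[1.3,0.2,0.75],[0,0,0],0.1],
    [[0,0,0],[0,0,0],0.1],
  ],
)

```text
clock: 21.85
eef_pos: [588.2, 119.8, 75.0]
tool_rot: [-3.141, 0.524, -2.996]
force: [-1.1, 0.3, -1.8]
width: 18.6
gripper_force: 59.0
```

Run:
```python
from chk import *
chk("sq",(-4,0,25),[180])
```

```text
q [ 0.36  0.92 -1.03  2.28  2.    0.87 -0.39] tcp fk [588.61 120.59  74.99] meas [588.16 119.76  74.99] pocket [-6.2   1.04 25.51] F pocket [-1.84  0.5  -1.04] w 18.644019911853718 t 21.85
shift [ 2.3 -0.7  0.7] turn [ 0.03  0.   -0.  ]
after [ 0.36  0.91 -1.03  2.27  2.    0.86 -0.38] margin 0.19310367052936606
```

>>> move_arm(
  plan=[
    [[0.9,0.1,0.5],[0,0,0],0.1],
    [[0,0,0],[0,0,0],0.1],
  ],
)

```text
clock: 22.1
eef_pos: [588.9, 119.8, 75.4]
tool_rot: [-3.141, 0.523, -2.995]
force: [-0.5, 0.3, -1.0]
width: 18.9
gripper_force: 59.0
```

Run:
```python
from chk import *
chk("sq",(-4,0,25),[180])
```

```text
q [ 0.36  0.92 -1.03  2.28  2.    0.86 -0.39] tcp fk [589.35 120.68  75.36] meas [588.9  119.85  75.36] pocket [-5.38  1.02 25.45] F pocket [-0.88  0.38 -0.64] w 18.87403925854453 t 22.1
shift [ 1.6 -0.8  0.3] turn [ 0.03 -0.02 -0.01]
after [ 0.36  0.91 -1.03  2.27  2.    0.86 -0.38] margin 0.19501194611924166
```

>>> move_arm(
  plan=[
    [[0.9,0.1,0.5],[0,0,0],0.1],
    [[0,0,0],[0,0,0],0.1],
  ],
)

```text
clock: 22.35
eef_pos: [589.8, 119.9, 75.9]
tool_rot: [-3.141, 0.523, -2.995]
force: [0.3, 0.2, -2.3]
width: 19.5
gripper_force: 59.0
```

Run:
```python
from chk import *
chk("sq",(-4,0,25),[180])
```

```text
q [ 0.36  0.91 -1.03  2.27  1.99  0.86 -0.38] tcp fk [590.27 120.78  75.86] meas [589.81 119.95  75.85] pocket [-4.33  0.98 25.43] F pocket [-0.86  0.16 -2.22] w 19.497361320543632 t 22.35
shift [ 0.6 -0.9 -0.2] turn [ 0.04 -0.02 -0.01]
after [ 0.36  0.91 -1.03  2.27  2.    0.86 -0.38] margin 0.1971375004190672
```

>>> move_arm(
  plan=[
    [[0.9,0.1,0.5],[0,0,0],0.1],
    [[0,0,0],[0,0,0],0.1],
  ],
)

```text
clock: 22.6
eef_pos: [590.6, 120.1, 76.3]
tool_rot: [-3.141, 0.523, -2.995]
force: [-0.7, 1.1, -1.9]
width: 18.9
gripper_force: 59.0
```

Run:
```python
from chk import *
chk("sq",(-4,0,25),[180])
```

```text
q [ 0.36  0.91 -1.03  2.27  1.99  0.86 -0.38] tcp fk [591.04 120.9   76.31] meas [590.59 120.08  76.3 ] pocket [-3.43  0.99 25.43] F pocket [-1.42  1.23 -1.37] w 18.8787948076222 t 22.6
shift [-0.1 -1.  -0.7] turn [ 0.03 -0.03 -0.01]
after [ 0.36  0.91 -1.03  2.27  2.    0.86 -0.38] margin 0.19768127148722758
```

>>> move_arm(
  plan=[
    [[0.9,0.1,0.5],[0,0,0],0.1],
    [[0,0,0],[0,0,0],0.1],
  ],
)

```text
clock: 22.85
eef_pos: [590.9, 120.2, 76.5]
tool_rot: [-3.141, 0.522, -2.995]
force: [-2.6, -0.4, -1.4]
width: 19.2
gripper_force: 59.2
```

Run:
```python
from chk import *
chk("sq",(-4,0,25),[180])
```

```text
q [ 0.36  0.91 -1.03  2.27  1.99  0.86 -0.38] tcp fk [591.36 120.98  76.52] meas [590.9  120.16  76.52] pocket [-3.03  1.02 25.45] F pocket [-2.95 -0.03  0.08] w 19.15442597125164 t 22.85
shift [-0.5 -1.1 -0.9] turn [ 0.03 -0.09 -0.03]
after [ 0.36  0.91 -1.03  2.27  2.    0.86 -0.38] margin 0.19768065049880956
```

>>> move_arm(
  plan=[
    [[0.9,0.1,0.5],[0,0,0],0.1],
    [[0,0,0],[0,0,0],0.1],
  ],
)

```text
clock: 23.1
eef_pos: [591.5, 120.2, 76.8]
tool_rot: [-3.141, 0.521, -2.995]
force: [-5.2, 0.3, -2.7]
width: 18.9
gripper_force: 59.3
```

Run:
```python
from chk import *
chk("sq",(-4,0,25),[180])
```

```text
q [ 0.36  0.91 -1.03  2.27  1.99  0.85 -0.37] tcp fk [591.91 121.06  76.83] meas [591.45 120.24  76.83] pocket [-2.4   1.01 25.44] F pocket [-5.74  1.02  0.2 ] w 18.872736813926632 t 23.1
shift [-1.  -1.2 -1.2] turn [ 0.03 -0.12 -0.03]
after [ 0.36  0.91 -1.03  2.27  2.    0.86 -0.38] margin 0.19768066216538394
```

>>> move_arm(
  plan=[
    [[1,0.15,0.6],[0,0,0],0.1],
    [[1,0.15,0.6],[0,0,0],0.1],
    [[0.9,0.1,0.5],[0,0,0],0.1],
    [[0,0,0],[0,0,0],0.1],
  ],
)

```text
clock: 23.6
eef_pos: [595.2, 120.8, 79.0]
tool_rot: [-3.141, 0.523, -2.995]
force: [-5.3, -0.2, -0.1]
width: 18.8
gripper_force: 59.3
```

Run:
```python
from chk import *
from h import *
chk("sq",(1,1,23),[180])
s=cams.get_image("scene");c,R=frame("sq")
def onplane(uv,h):
    p=cams.camera_params("scene");d=np.c_[uv,np.ones(len(uv))]@np.linalg.inv(p["K"]).T@p["pose"][:3,:3].T;o=p["pose"][:3,3]
    t=(h-(R.T@(o-c))[2])/(d@R[:,2]);return (o+d*t[:,None]-c)@R
org=lambda h:(h[...,0]<16)&(h[...,1]>150)&(h[...,2]>70)
for im in(cv2.imread("pics/s8.png"),s): print(onplane(blob(im,(235,235,300,300),org),17.5).mean(0))
```

```text
q [ 0.36  0.91 -1.03  2.26  1.98  0.85 -0.36] tcp fk [595.7  121.57  79.03] meas [595.23 120.76  79.01] pocket [ 2.01  0.98 25.43] F pocket [-4.64  0.59  2.56] w 18.78671277722819 t 23.6
shift [ 0.3  0.1 -2.6] turn [ 0.03 -0.03 -0.02]
after [ 0.36  0.91 -1.02  2.26  1.99  0.85 -0.37] margin 0.21190932197176293
[52.85  5.17 17.5 ]
[57.85  5.03 17.5 ]
```

>>> move_arm(
  plan=[
    [[0.5,0.1,-1.7],[0,0,0],0.1],
    [[0.6,0.1,-1.3],[0,0,0],0.1],
    [[0.7,0.1,-1.3],[0,0,0],0.1],
    [[0,0,0],[0,0,0],0.1],
  ],
)

```text
clock: 24.15
eef_pos: [597.1, 121.1, 74.6]
tool_rot: [-3.141, 0.523, -2.995]
force: [-3.6, -0.1, -3.6]
width: 18.8
gripper_force: 59.1
```

Run:
```python
from chk import *
chk("sq",(1.5,1,19),[180])
```

```text
q [ 0.36  0.92 -1.02  2.25  1.99  0.85 -0.37] tcp fk [597.61 121.89  74.58] meas [597.15 121.08  74.56] pocket [ 1.46  1.01 20.61] F pocket [-4.92  0.44 -1.37] w 18.78681412421267 t 24.15
shift [ 0.8  0.1 -1.4] turn [ 0.02 -0.03 -0.01]
after [ 0.36  0.92 -1.02  2.25  1.99  0.85 -0.37] margin 0.21609088034092938
```

>>> move_arm(
  plan=[
    [[0.6,0.1,-1.1],[0,0,0],0.1],
    [[0.4,0.1,-0.7],[0,0,0],0.1],
    [[0,0,0],[0,0,0],0.1],
  ],
)

```text
clock: 24.52
eef_pos: [598.2, 121.2, 72.8]
tool_rot: [-3.141, 0.523, -2.995]
force: [-4.8, 0.1, -1.6]
width: 19.0
gripper_force: 59.2
```

Run:
```python
from chk import *
chk("sq",(1.5,1,19),[180])
```

```text
q [ 0.36  0.92 -1.02  2.25  1.99  0.85 -0.37] tcp fk [598.62 122.03  72.87] meas [598.16 121.22  72.85] pocket [ 1.49  1.   18.62] F pocket [-4.92  0.82  1.  ] w 18.96321942285016 t 24.525
shift [-0.2 -0.   0.3] turn [ 0.03 -0.03 -0.01]
after [ 0.36  0.92 -1.02  2.25  1.99  0.86 -0.37] margin 0.21701001319119007
```

>>> move_arm(
  plan=[
    [[0.6,0.1,-1.1],[0,0,0],0.1],
    [[0.5,0.1,-0.9],[0,0,0],0.1],
    [[0.4,0,-0.6],[0,0,0],0.1],
    [[0,0,0],[0,0,0],0.1],
  ],
)

```text
clock: 25.02
eef_pos: [600.7, 121.6, 70.9]
tool_rot: [-3.141, 0.525, -2.995]
force: [0.3, 1.7, -1.1]
width: 18.7
gripper_force: 59.1
```

Run:
```python
from chk import *
chk("sq",(1.5,1,15),[180])
```

```text
q [ 0.35  0.93 -1.02  2.25  2.    0.86 -0.37] tcp fk [601.2  122.46  70.94] meas [600.75 121.65  70.91] pocket [ 2.79  1.06 15.64] F pocket [-0.09  1.61 -1.21] w 18.69770532523103 t 25.025
shift [-0.8 -0.2 -1.2] turn [ 0.02  0.09 -0.  ]
after [ 0.35  0.93 -1.02  2.25  2.    0.86 -0.37] margin 0.22098606937299436
```

>>> move_arm(
  plan=[
    [[-0.3,0,-0.8],[0,0,0],0.1],
    [[0.2,0,-0.7],[0,0,0],0.1],
    [[0,0,0],[0,0,0],0.1],
  ],
)

```text
clock: 25.4
eef_pos: [600.2, 121.5, 69.5]
tool_rot: [-3.141, 0.525, -2.995]
force: [-0.8, 0.2, 2.6]
width: 18.7
gripper_force: 59.7
```

Run:
```python
from chk import *
chk("sq",(1.5,1,15),[180])
```

```text
q [ 0.35  0.93 -1.02  2.25  2.    0.86 -0.37] tcp fk [600.65 122.35  69.53] meas [600.2  121.53  69.51] pocket [ 1.6   1.02 14.7 ] F pocket [0.64 0.28 2.61] w 18.715107451203185 t 25.4
shift [-0.2 -0.1  0.2] turn [ 0.04  0.08 -0.02]
after [ 0.35  0.93 -1.02  2.25  2.    0.86 -0.37] margin 0.22049455532171347
```

>>> move_arm(
  plan=[
    [[0.3,0,-0.5],[0,0,0],0.1],
    [[0,0,0],[0,0,0],0.3],
    [[0,0,0],[0,0,0],0.5],
    [[0,0,0],[0,0,0],0.5],
    [[0,0,0],[0,0,0],0.5],
    [[-2.5,-0.4,4.3],[0,0,0],0.5],
    [[-7.4,-1.1,13],[0,0,0],0.5],
    [[-12.4,-1.8,21.7],[0,0,0],0.5],
    [[-14.9,-2.2,26],[0,0,0],0.5],
    [[-14.9,-2.2,26],[0,0,0],0.5],
  ],
)

```text
clock: 26.65
eef_pos: [546.6, 113.8, 160.7]
tool_rot: [-3.14, 0.523, -2.994]
force: [-0.1, -0.5, 0.2]
width: 42.7
gripper_force: 0.0
```

>>> move_arm(
  plan=[
    [[-25,-12,20],[0,0,0],0.5],
    [[-25,-12,20],[0,0,0],0.5],
    [[0,0,0],[0,0,0],0.5],
  ],
)

```text
clock: 27.02
eef_pos: [496.5, 88.6, 201.0]
tool_rot: [-3.137, 0.525, -2.993]
force: [0.8, -1.2, 0.8]
width: 42.5
gripper_force: 0.0
```

Run:
```python
from chk import *
from h import *
chk("sq",(0,0,150),[180])
s=cams.get_image("scene");t=cams.get_image("top");cv2.imwrite("pics/s9.png",s);cv2.imwrite("pics/t9.png",t);c,R=frame("sq")
def onplane(cam,uv,h,n="sq"):
    c,R=frame(n);p=cams.camera_params(cam);d=np.c_[uv,np.ones(len(uv))]@np.linalg.inv(p["K"]).T@p["pose"][:3,:3].T;o=p["pose"][:3,3]
    tt=(h-(R.T@(o-c))[2])/(d@R[:,2]);return (o+d*tt[:,None]-c)@R
org=lambda h:(h[...,0]<16)&(h[...,1]>150)&(h[...,2]>70)
for cam,a,b,roi in(("scene",cv2.imread("pics/scene0.png"),s,(235,235,300,300)),("top",cv2.imread("pics/top0.png"),t,(205,135,242,165))):
    for im in(a,b):
        k=blob(im,roi,org);print(cam,"gate",onplane(cam,k,17.5).mean(0),cv2.contourArea(k.astype(np.float32)))
white=lambda h:(h[...,1]<60)&(h[...,2]>80)
for cam,im,roi in(("scene",s,(245,240,295,285)),("top",t,(205,150,242,182))):
    P=onplane(cam,blob(im,roi,white),8);print(cam,"plate top-plane extents",np.percentile(P,[2,98],axis=0)[:,:2].tolist())
d=[cv2.absdiff(cv2.imread(f"pics/{n}0.png"),i).max(2) for n,i in(("scene",s),("top",t))]
for n,m in zip(("scene","top"),d):
    cs,_=cv2.findContours((m>45).astype(np.uint8),cv2.RETR_EXTERNAL,cv2.CHAIN_APPROX_SIMPLE);print(n,[cv2.boundingRect(k) for k in cs if cv2.contourArea(k)>6])
```

```text
q [ 0.55  0.51 -1.17  2.41  1.67  0.61 -0.24] tcp fk [497.31  89.2  200.88] meas [496.55  88.55 200.97] pocket [-25.44 -16.76 181.98] F pocket [ 0.94 -1.31  0.38] w 42.497815618687014 t 27.025
shift [ 35.2  22.1 -15. ] turn [ 0.23  0.14 -0.02]
after [ 0.46  0.59 -1.13  2.34  1.68  0.68 -0.23] margin 0.07139108700148533
scene gate [53.23  5.07 17.5 ] 246.71875
scene gate [52.92  5.23 17.5 ] 253.125
top gate [41.9   3.42 17.5 ] 90.15625
top gate [42.1   3.74 17.5 ] 84.125
scene plate top-plane extents [[-62.76697856549178, -49.625751134823325], [37.999866643380024, 55.82214474878806]]
top plate top-plane extents [[-27.63093186076228, -29.44611809593926], [27.966383390969547, 28.85909373542623]]
scene [(272, 262, 8, 6), (269, 256, 6, 5), (282, 247, 22, 6), (257, 246, 16, 9), (191, 199, 7, 6), (174, 192, 16, 8), (198, 160, 19, 15), (202, 157, 9, 12), (385, 143, 11, 4), (395, 134, 7, 7), (345, 134, 28, 11), (287, 126, 5, 9), (388, 115, 10, 10), (330, 112, 15, 16), (168, 83, 127, 50), (276, 41, 84, 209), (404, 8, 15, 25), (380, 8, 20, 21), (378, 2, 20, 7), (368, 0, 10, 14), (322, 0, 52, 53), (167, 0, 9, 10)]
top [(231, 379, 7, 5), (264, 374, 12, 10), (249, 373, 9, 11), (264, 369, 6, 6), (221, 361, 6, 11), (440, 360, 72, 24), (415, 357, 11, 14), (442, 351, 21, 20), (439, 351, 5, 17), (220, 348, 6, 10), (418, 337, 17, 37), (409, 334, 5, 23), (405, 329, 3, 8), (413, 328, 9, 12), (397, 325, 6, 12), (248, 324, 20, 4), (397, 319, 7, 4), (415, 318, 6, 10), (437, 317, 4, 31), (285, 314, 136, 69), (271, 314, 44, 43), (405, 303, 14, 13), (372, 278, 134, 64), (477, 265, 35, 29), (354, 265, 26, 15), (208, 261, 86, 56), (203, 255, 27, 8), (383, 251, 70, 34), (250, 236, 103, 68), (325, 211, 5, 6), (201, 190, 57, 64), (299, 161, 3, 9)]
```

```bash
python3 -c "
from cell import ctrl
print(ctrl.finish_job())"
```

```text
the job is handed in; nothing more can be done
None
```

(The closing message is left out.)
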